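# Clear the trivet, take the pot off the warming plate and load tin lids

## Robot

A 6-joint arm with a two-finger parallel gripper is mounted at the origin on the work surface. World frame = base frame: x ahead of the robot, y to its left, z up, the work surface at z = 0. Lengths are in m, angles in degrees, forces in N, time in s.
With the tool pointing down it reaches from about 0.4 to 0.825 m from the base axis. Payload 7 kg.
Tool frame: the origin (TCP) lies on the centre line of the jaws, within the pads' length; the fingertips stand 22 mm ahead of it and the grasp point (between the pads) lies 3 mm ahead of it (ctrl.finger_overhang is the distance from the TCP to the fingertips, in m); z points along the fingers, y is the line along which they close (so a half turn about z gives the same grasp; the last joint's range is limited). The gripper opens to 88 mm and grips with 3 to 60 N. Pads are 19 mm wide; open, the fingers measure 130 mm over their backs; the gripper's body (78 mm by 193 mm) begins 47 mm behind the grasp point.
Start: joints at [85.72, 20.546, 0.682, 0, -70.136, -16.507], TCP at [0.24, 0.631, 0.249] pointing down, gripper open.
Joint ranges: [-176.03, 176.03], [-82.01, 121.73], [-58.28, 71.71], [-173.87, 95.51], [-174.79, -0.11], [-173.66, 173.66]. Speed limits (degrees/s): [136.94, 136.94, 172.46, 180, 180, 180].

## Interface

Orientations are given as [roll, pitch, yaw] about the fixed x, y, z axes, in that order (R = Rz(yaw) Ry(pitch) Rx(roll)).
In Python, from plant import ctrl gives the robot as it stands. The module is installed in compiled form; this text tells all that it offers.
- The arm moves only by the shell command python3 -m creep 'ROWS'. ROWS is JSON, a list of rows, each an object with "grip": the closure, from 0 (fully open) to 1 (shut); "delta_pos": the shift along the tool's x, y, z scaled (see below), a list of three; "rotation": the turn, a rotation vector about the tool's x, y, z scaled (see below), a list of three. A call has 1 to 5 rows; each row is the pose to reach, as a shift and turn from the pose commanded when the call began, along the tool's axes at that moment; what a row does not reach only later rows make up. The controller multiplies each number of a shift by 10 cm and each number of a turn by pi/2 rad. A row lasts 1/10 s, in which the tool goes at most 50 mm and 8.59 degrees, less where a joint would pass 70% of its speed; a pose out of reach is approached as far as the arm can. A call with a number of a shift or a turn outside -1 to 1 is refused whole. A call with a gripper value outside its range is refused whole. The fingers move at their own pace and stop on an object; the grip force is fixed at half the most. Time passes only in rows, so rows that repeat a pose let the fingers close. It gives the time, the measured TCP pose, the force, the opening and the grip force at its end, in the units of the state.
- ctrl.get_obs(): the state, without advancing time (a new reading comes with each control period).
- ctrl.snapshot(name): name is "scene" or "side" or "wrist"; returns a dict with "color" (480x640x3 uint8, red, green, blue), "intrinsics" (3x3 intrinsics, pixels), "distortion" ([k1, k2, p1, p2, k3] as OpenCV has them; the pictures are not rectified), "R" (3x3) and "t" (3): a world point X has camera coordinates R X + t. Camera axes: x right, y down, z forward; pixel columns grow to the right and rows downward; lengths in m; the calibration is good to about 2 mm. A picture is of the moment at which its call begins. There is no depth.
- ctrl.close_job(): hands the job in; it is judged then, once.
The state is a dict: "clock": time; "joint_pos": joint angles; "qvel": joint speeds; "tau": joint torques, N m; "tool_pos": TCP position; "orientation": TCP orientation; "force": force on the tool from outside, world axes, zero at the start; "moment": the same for the moment, N m; "opening": finger opening in m; "gripper_force": force on a finger pad.
Only numpy, scipy, OpenCV 4.12 (cv2) and the standard library are available. Lean on these libraries where they do the work, as an engineer would, in place of code of your own. Each camera call takes 0.05 s, during which the arm holds its last target. There are 200 camera calls.

## Task

Get the warming plate ready for the tin lids: put the stamp and the ink pad that are lying on the cork trivet into the grey tray, then lift the pot off the warming plate by its handle and set it down gently and upright with its whole base on the trivet. Then put every tin lid from the wooden rack rim-down, flat in its own pocket of the plate, let go, and last of all push the plate's switch lever fully over to its other side; leave the mug and the pump bottle where they are, and never tip the pot over.

Things in the scene. Friction and masses are not known exactly. Their poses are not given: they have to be found in the camera images.
- warmer: fixed warming plate, 200 x 200 mm aluminium top at 55 mm height on a white housing, with a 30 mm high control strip (75 mm wide) along its +y side that carries the switch lever; origin at table level under the centre of the aluminium top, z up. Three round pockets in the top, centres 56 mm from its middle, 120 degrees apart
- pocket0 (a point): centre of the floor of a round pocket in the plate, 53 mm in diameter, 4 mm deep (plate surface 4 mm above this point); axes as the warmer's, z up. The three pockets are alike; any lid may go in any pocket
- pocket1 (a point): centre of the floor of a round pocket in the plate, 53 mm in diameter, 4 mm deep (plate surface 4 mm above this point); axes as the warmer's, z up. The three pockets are alike; any lid may go in any pocket
- pocket2 (a point): centre of the floor of a round pocket in the plate, 53 mm in diameter, 4 mm deep (plate surface 4 mm above this point); axes as the warmer's, z up. The three pockets are alike; any lid may go in any pocket
- switch (a joint): switch lever of the plate, rad: 0 = leaning to the warmer's -x side (off), 1.0 = leaning over to the +x side (on, fully over); it turns about the warmer's y axis, stiff by friction of about 0.06 N m (about 1 N at the ball), and stays where it is left
- switch_tip (a point): centre of the 26 mm black ball on the switch lever (10 mm rod, 60 mm from pivot to ball centre). The pivot is 52 mm above the table, 137 mm from the warmer's origin along its +y axis (x = 0). Off, the ball is 29 mm to the pivot's -x side; on, 29 mm to its +x side; 105 mm above the table at both ends, 112 mm midway. Block under it 70 x 50 mm, top at 55 mm
- pot: open steel pot, 100 mm in diameter, 85 mm high, 0.5 kg, with a fixed overhead loop handle; stands on the plate's surface over the pockets at the start; origin at the centre of its underside, z up through the mouth
- pot_handle (a point): middle of the pot's handle bar, 135 mm above the pot's underside: a black grip 12 mm in diameter, 66 mm long, running along the pot's own x axis, clear of the rim by 44 mm; pinch it from above
- trivet: round cork trivet, fixed to the table, 170 mm in diameter, 6 mm thick; origin at the centre of its underside (table level)
- tray: grey open tray, fixed, 170 (x) x 230 (y) mm outside, walls 30 mm high and 4 mm thick, floor 4 mm thick; origin at the centre of its underside
- stamp: wooden block stamp, base 64 (x) x 44 (y) x 18 mm, with a grip ridge on top 60 mm long (x), 18 mm wide (y), up to 44 mm height, 90 g; origin at the centre of its underside, z up; lies on the trivet, on one half of it
- inkpad: flat ink pad box with a steel cover, 77 (x) x 52 (y) x 20 mm, 110 g; origin at the centre of its underside, z up; lies on the trivet, on the other half of it
- lid0: steel tin lid (two or three are present), 46 mm in diameter, 18 mm high, slightly domed top with rounded edge, hollow underneath, 30 g; origin at the centre of its rim plane (open side), z pointing out of the domed top. At the start it leans on the rack, tilted 30 degrees, dome up and towards the robot
- lid1: steel tin lid (two or three are present), 46 mm in diameter, 18 mm high, slightly domed top with rounded edge, hollow underneath, 30 g; origin at the centre of its rim plane (open side), z pointing out of the domed top. At the start it leans on the rack, tilted 30 degrees, dome up and towards the robot
- lid2: steel tin lid (two or three are present), 46 mm in diameter, 18 mm high, slightly domed top with rounded edge, hollow underneath, 30 g; origin at the centre of its rim plane (open side), z pointing out of the domed top. At the start it leans on the rack, tilted 30 degrees, dome up and towards the robot
- rack: fixed wooden rack, 270 mm along y, 70 mm deep, whose face slopes up away from the robot at 30 degrees (lower edge 16 mm, upper edge 54 mm high) with a 6 mm ledge at the lower edge against which the lids rest, 90 mm apart along y; origin at table level under the middle of the face
- mug: white mug, 80 mm in diameter, 85 mm high, bystander; origin at the centre of its underside
- pump: white pump bottle, 56 mm in diameter, 160 mm high, bystander; origin at the centre of its underside

How it is judged (in metres and radians):
On the way, in this order (a step that is already met when the one before it is completed fails the run):
1. the stamp and the ink pad lie in the tray, released (x of stamp in the frame of tray between -0.08 and 0.08 m and y of stamp in the frame of tray between -0.11 and 0.11 m and z of each of stamp, inkpad in the frame of tray below 0.06 m and linear speed of each of stamp, inkpad below 0.03 m/s and contact force between the fingers and stamp below 0.2 N and x of inkpad in the frame of tray between -0.08 and 0.08 m and y of inkpad in the frame of tray between -0.11 and 0.11 m and contact force between the fingers and inkpad below 0.2 N), for 0.2 s.
2. the pot stands upright on the trivet, released (horizontal distance between pot and trivet below 0.034 m and z of pot in the frame of trivet below 0.009 m and angle between pot's own z axis and vertical below 0.08 rad and linear speed of pot below 0.03 m/s and contact force between the fingers and pot below 0.2 N), for 0.2 s.
3. every lid lies rim-down in a pocket of the plate, released (((horizontal distance between lid0 and pocket0 below 0.006 m and z of lid0 in the frame of pocket0 below 0.003 m) or (horizontal distance between lid0 and pocket1 below 0.006 m and z of lid0 in the frame of pocket1 below 0.003 m) or (horizontal distance between lid0 and pocket2 below 0.006 m and z of lid0 in the frame of pocket2 below 0.003 m)) and angle between each of lid0, lid1, lid2's own z axis and vertical below 0.1 rad and linear speed of each of lid0, lid1, lid2 below 0.03 m/s and contact force between the fingers and lid0 below 0.2 N and ((horizontal distance between lid1 and pocket0 below 0.006 m and z of lid1 in the frame of pocket0 below 0.003 m) or (horizontal distance between lid1 and pocket1 below 0.006 m and z of lid1 in the frame of pocket1 below 0.003 m) or (horizontal distance between lid1 and pocket2 below 0.006 m and z of lid1 in the frame of pocket2 below 0.003 m)) and contact force between the fingers and lid1 below 0.2 N and ((horizontal distance between lid2 and pocket0 below 0.006 m and z of lid2 in the frame of pocket0 below 0.003 m) or (horizontal distance between lid2 and pocket1 below 0.006 m and z of lid2 in the frame of pocket1 below 0.003 m) or (horizontal distance between lid2 and pocket2 below 0.006 m and z of lid2 in the frame of pocket2 below 0.003 m)) and contact force between the fingers and lid2 below 0.2 N), for 0.2 s.
4. the switch lever is fully over (value of joint switch above 0.85 rad), for 0.2 s.
At the end, for the whole second after the job is handed in: stamp and ink pad inside the tray (origins within 80 x 110 mm of its centre); pot upright (0.08 rad) on the trivet, centres within 34 mm; every lid rim-down (0.1 rad) on a pocket floor, within 6 mm of its centre; lever beyond 0.85 rad; all released and at rest (all of step 1 and all of step 2 and all of step 3 and value of joint switch above 0.85 rad); the robot touches nothing.
It fails at once if the mug is moved more than 30 mm (distance of mug from where it was at the start of the episode above 0.03 m).
It fails at once if the pump bottle is moved more than 30 mm (distance of pump from where it was at the start of the episode above 0.03 m).
It fails at once if the pot is tipped by more than 0.7 rad (angle between pot's own z axis and vertical above 0.7 rad).
It fails at once if the pot is dropped or slammed down on the trivet (more than 100 N) (contact force between pot and trivet above 100 N).
Of lid0, lid1, lid2 only 2 to 3 are there at a start; the rules pass over those that are not, and their reading is None.
At some moment in a run one of stamp, inkpad, pot may be knocked a few centimetres aside while the robot is not near it.
It also fails if it takes over 210 s, if anything falls off the work surface, if the arm or the gripper's body presses on something with over 40 N, if the wrist force passes 120 N, or if a joint passes its speed limit or range.

## Working session

There is one attempt and no reset: what is moved stays moved. The work goes in short steps, Python scripts to look and compute and a shell command to move; the robot and the scene stay as the last step left them, time stands still between calls to the robot, and variables do not carry over. Pictures are saved under pics/ and viewed, at most 14 in all, crops included, and the job is handed in when it is done.

```bash
mkdir -p pics; ls; cat > h.py <<'E'
import numpy as np, cv2
from plant import ctrl
from scipy.spatial.transform import Rotation as Ro
def snap(n,f=None):
    s=ctrl.snapshot(n)
    if f: cv2.imwrite('pics/'+f,s['color'][:,:,::-1])
    return s
def ray(s,uv):
    p=cv2.undistortPoints(np.array([[uv]],float),np.array(s['intrinsics']),np.array(s['distortion']))[0,0]
    R=np.array(s['R']);t=np.array(s['t']);c=-R.T@t
    return c,R.T@np.array([p[0],p[1],1.])
def onz(s,uv,z):
    c,d=ray(s,uv);return c+d*(z-c[2])/d[2]
def proj(s,X):
    R=np.array(s['R']);return cv2.projectPoints(np.array(X,float).reshape(-1,1,3),cv2.Rodrigues(R)[0],np.array(s['t'],float),np.array(s['intrinsics']),np.array(s['distortion']))[0].reshape(-1,2)
def tool():
    o=ctrl.get_obs();return np.array(o['tool_pos']),Ro.from_euler('xyz',o['orientation'],degrees=True)
E
python3 - <<'E'
from h import *
o=ctrl.get_obs();print(o)
for n in('scene','side','wrist'):
    s=snap(n,n+'0.png');R=np.array(s['R']);print(n,-R.T@s['t'],R[2],np.array(s['intrinsics'])[0,0])
E
```

```text
pics
{'clock': 0.0, 'joint_pos': array([ 8.57207458e+01,  2.05911451e+01,  6.34250745e-01, -1.86858501e-02,
       -7.01345999e+01, -1.65091951e+01]), 'qvel': array([ 0.10470753,  0.05738402, -0.07861952,  0.11833245, -0.01277869,
        0.03644522]), 'tau': array([-9.27269211e-04, -5.82720459e+01,  2.93044746e+01,  6.99720070e+00,
        7.10932160e-03, -1.53370070e-04]), 'tool_pos': array([0.23941549, 0.63064515, 0.24763405]), 'orientation': array([ 1.79907286e+02, -9.16045276e-03, -2.07948056e+01]), 'force': array([-0.16124513, -0.31145517,  0.156484  ]), 'moment': array([-9.97787524e-03, -1.93676936e-02, -4.56753322e-05]), 'gripper_force': 0.0, 'opening': 0.0879643604181098}
scene [ 1.58437477 -0.21778359  0.83927194] [-0.8153828   0.19207283 -0.54613087] 550.3179708100931
side [-0.00801655 -0.60282831  0.96782732] [ 0.49741224  0.51371352 -0.69905614] 539.5345809227691
wrist [0.30918793 0.60416573 0.38435937] [-0.25822452  0.09675521 -0.96122761] 381.49432927479046
```

View pics/scene0.png

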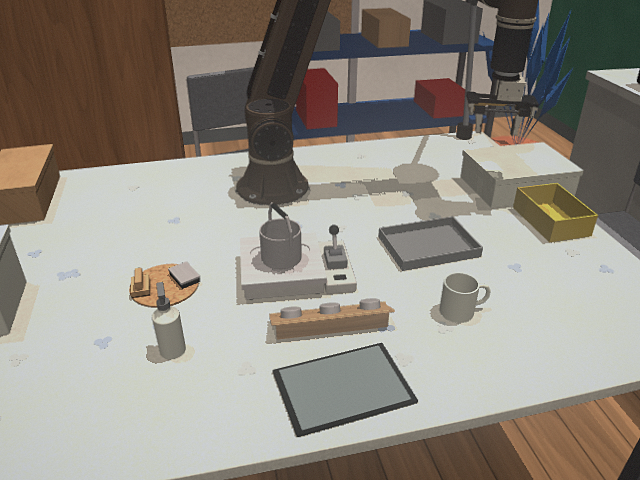

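View pics/side0.png

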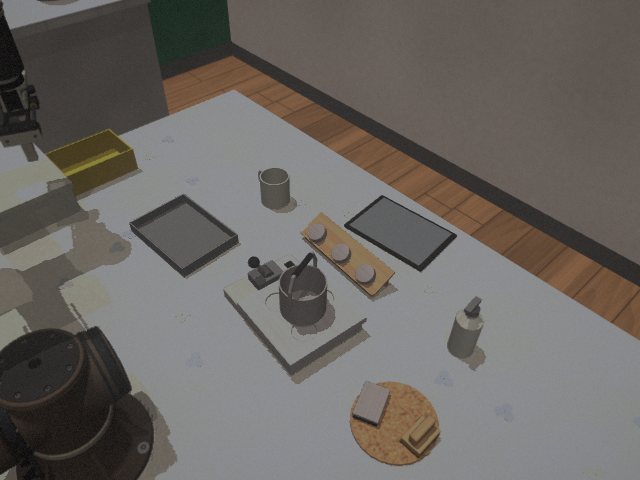

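The scene view shows the trivet at about (165,285), with the stamp (142,282) and ink pad (184,274) on it. It also shows the pot at (281,243), the lever ball at (334,230), three lids at (290,312), (330,308) and (370,303), and the tray at (430,243). The side view shows the same things. I'll crop both views for finer pixel positions.

```bash
python3 - <<'E'
import cv2
a=cv2.imread('pics/side0.png')[185:475,120:490];cv2.imwrite('pics/sidec.png',cv2.resize(a,None,fx=2,fy=2,interpolation=cv2.INTER_CUBIC))
a=cv2.imread('pics/scene0.png')[190:345,120:400];cv2.imwrite('pics/scenec.png',cv2.resize(a,(784,434),interpolation=cv2.INTER_CUBIC))
E
```

```text
(no output)
```

View pics/sidec.png

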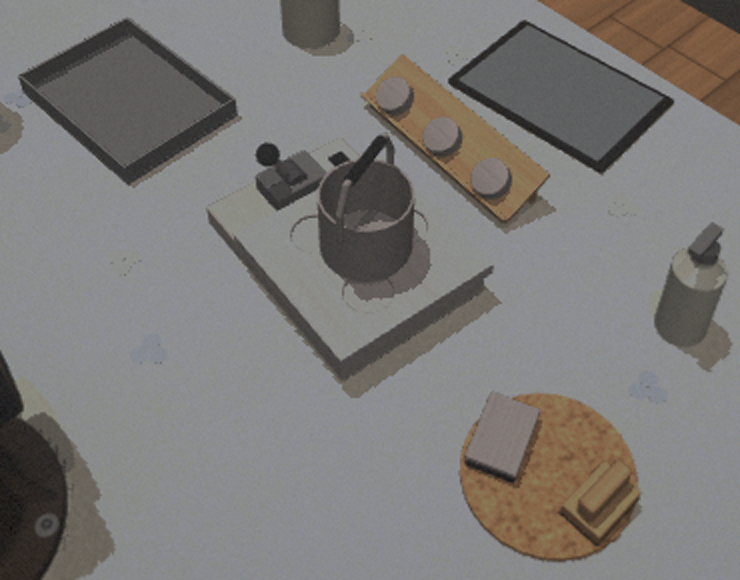

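View pics/scenec.png

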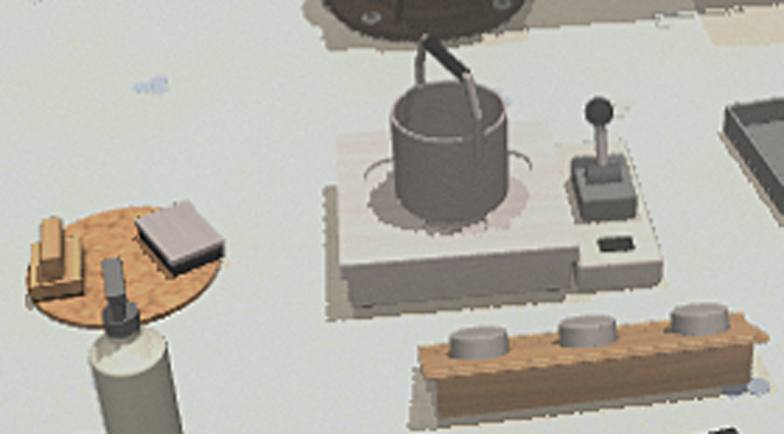

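```bash
cat > m.py <<'E'
from h import *
import types
S=ctrl.snapshot('side');C=ctrl.snapshot('scene')
sd=lambda u,v:(u/2+120-.25,v/2+185-.25)
sc=lambda u,v:(u/2.8+120-.3,v/2.8+190-.3)
def P(l,z,s=S,f=sd): return np.array([onz(s,f(*p),z) for p in l])
def tri(a,b):
    c1,d1=ray(S,sd(*a));c2,d2=ray(C,sc(*b));A=np.stack([d1,-d2],1);k=np.linalg.lstsq(A,c2-c1,rcond=None)[0]
    p,q=c1+k[0]*d1,c2+k[1]*d2;return (p+q)/2,np.linalg.norm(p-q)
def rect(n,q):
    q=q[:,:2];e=np.diff(np.vstack([q,q[:1]]),axis=0);print(n,'c',q.mean(0).round(4),'len',np.linalg.norm(e,axis=1).round(3),'ang',np.degrees(np.arctan2(e[:,1],e[:,0])).round(1))
E
python3 - <<'E'
from m import *
np.set_printoptions(suppress=True)
rect('ink',P([(493,393),(540,405),(517,472),(469,462)],.026))
rect('ridge',P([(581,504),(617,461),(630,474),(597,520)],.05))
rect('tray',P([(125,19),(22,80),(130,168),(236,100)],.03))
rect('warm3',P([(208,210),(343,362),(492,269)],.055))
print(P([(208,210),(343,362),(492,269)],.055).round(4))
print('warm scene',P([(342,265),(578,247),(337,132)],.055,C,sc).round(4))
rgb=S['color'].astype(int);
m=((rgb[...,0]-rgb[...,2]>45)).astype(np.uint8);m[:360]=0
m=cv2.morphologyEx(m,cv2.MORPH_OPEN,np.ones((3,3)))
c=max(cv2.findContours(m,0,2)[0],key=cv2.contourArea);h=cv2.convexHull(c)[:,0]
g=np.array([onz(S,p,.006) for p in h])[:,:2];print('trivet',cv2.minEnclosingCircle(g.astype(np.float32)))
print('ball',tri((267,154),(599,111)))
print('h1',tri((348,183),(468,75)),'h2',tri((385,137),(425,40)))
for a,b in[((394,94),(700,317)),((442,133),(588,328)),((490,176),(479,340))]:print('lid',tri(a,b))
# rack edge tri
print('rack upper',tri((403,55),(757,316)),tri((548,176),(420,345)))
E
```

```text
ink c [ 0.4431 -0.2966] len [0.047 0.076 0.046 0.079] ang [ -58.8 -154.8  124.7   26.7]
ridge c [ 0.4576 -0.4051] len [0.057 0.016 0.057 0.019] ang [   4.4  -94.7 -172.5   87.1]
tray c [0.4399 0.3531] len [0.166 0.222 0.163 0.23 ] ang [-173.9  -85.6    3.6   93.8]
warm3 c [ 0.4372 -0.0707] len [0.249 0.193 0.32 ] ang [-94.1  -5.9 122.9]
[[ 0.3852  0.1014  0.055 ]
 [ 0.3674 -0.1469  0.055 ]
 [ 0.5591 -0.1668  0.055 ]]
warm scene [[ 0.5645 -0.1601  0.055 ]
 [ 0.5852  0.0357  0.055 ]
 [ 0.3615 -0.1412  0.055 ]]
trivet ((0.4529080390930176, -0.3456835150718689), 0.08445555716753006)
ball (array([0.45942656, 0.08560448, 0.10528608]), np.float64(0.0004657893184817899))
h1 (array([ 0.46619412, -0.03735975,  0.15957809]), np.float64(0.011720479019521802)) h2 (array([ 0.49546194, -0.06914133,  0.22059915]), np.float64(0.006374527441351388))
lid (array([0.67820278, 0.11387721, 0.03925613]), np.float64(0.0005088384202162203))
lid (array([0.67279233, 0.02237321, 0.04137391]), np.float64(9.171635627918214e-05))
lid (array([ 0.66566003, -0.06458095,  0.0399888 ]), np.float64(8.901256847334665e-05))
rack upper (array([0.71840841, 0.14381627, 0.06454324]), np.float64(0.006641677434113801)) (array([ 0.69525591, -0.11924614,  0.06719406]), np.float64(0.00959154790755682))
```

```bash
cat >> h.py <<'E'
def plan(wps,start=None):
    """wps: list of (x,y,z,yaw[,pitch_tilt deg: tool leans outward]); prints delta_pos, rotation per waypoint in start-frame tool axes"""
    if start is None: p,R=tool()
    else: p,R=np.array(start[:3],float),ori(*start[3:])
    print('at',p.round(4),R.as_euler('xyz',degrees=True).round(1))
    for w in wps:
        R2=ori(*w[3:]);n=max(1,int(np.ceil(max(np.linalg.norm((R.inv()*R2).as_rotvec(degrees=True))/42.5,np.abs(R.inv().apply(np.array(w[:3])-p)).max()/.0995))))
        p0,rv=p.copy(),(R.inv()*R2).as_rotvec()
        for i in range(n):
            q=p0+(np.array(w[:3])-p0)*(i+1)/n
            d=R.inv().apply(q-p)*10;r=rv/n/(np.pi/2)
            # propagate what will be typed (rounded)
            d=d.round(3);r=r.round(3)
            print(w if i==0 else '   ','d',d.tolist(),'r',r.tolist())
            p=p+R.apply(d/10);R=R*Ro.from_rotvec(r*np.pi/2)
def ori(yaw,tilt=0,az=0):
    # tool down with yaw; then tilt tool z by 'tilt' deg toward horizontal azimuth az (deg)
    b=Ro.from_euler('xyz',[180,0,yaw],degrees=True)
    a=np.radians(az);ax=np.cross([0,0,-1],[np.cos(a),np.sin(a),0])
    return Ro.from_rotvec(ax*np.radians(tilt))*b
E
python3 - <<'E'
from m import *
print('pump',onz(S,sd(685,325),0),'mug',onz(S,sd(310,30),0))
for a in((348,183),(425,40)),((385,137),(468,75)):print('h',tri(*a))
plan([(.36,.42,.30,-97),(.46,0,.30,-135),(.43,-.30,.30,-174),(.4576,-.4051,.20,-174)])
E
```

```text
pump [ 0.69259171 -0.33253051  0.        ] mug [0.70886005 0.31789428 0.        ]
h (array([ 0.44710059, -0.06559878,  0.19093032]), np.float64(0.0007283813494275692))
h (array([ 0.51571746, -0.04229303,  0.19185245]), np.float64(0.0038269406497909403))
at [0.2395 0.6309 0.2484] [180.   -0.  -20.8]
(0.36, 0.42, 0.3, -97) d [0.937, 0.772, -0.258] r [0.0, -0.0, 0.423]
    d [1.215, 0.03, -0.258] r [0.0, -0.0, 0.423]
(0.46, 0, 0.3, -135) d [0.81, -0.3, 0.0] r [-0.0, -0.0, 0.085]
    d [0.762, -0.405, 0.001] r [-0.0, -0.0, 0.085]
    d [0.702, -0.503, 0.0] r [-0.0, -0.0, 0.085]
    d [0.629, -0.592, 0.0] r [-0.0, -0.0, 0.085]
    d [0.544, -0.67, 0.001] r [-0.0, -0.0, 0.085]
(0.43, -0.3, 0.3, -174) d [0.776, -0.639, 0.0] r [-0.0, -0.0, 0.144]
    d [0.613, -0.796, 0.001] r [-0.0, -0.0, 0.144]
    d [0.419, -0.914, -0.0] r [-0.0, -0.0, 0.144]
(0.4576, -0.4051, 0.2, -174) d [-0.083, -0.537, 0.5] r [-0.0, -0.0, -0.0]
    d [-0.083, -0.537, 0.5] r [-0.0, -0.0, -0.0]
```

```bash
sed -i 's/np.abs(R.inv().apply(np.array(w\[:3\])-p)).max()/np.linalg.norm(np.array(w[:3])-p)/' h.py; python3 - <<'E'
from h import *
plan([(.36,.42,.30,-97),(.46,0,.30,-135),(.43,-.30,.30,-174),(.435,-.345,.30,-174)])
E
```

```text
at [0.2395 0.6309 0.2484] [180.   -0.  -20.8]
(0.36, 0.42, 0.3, -97) d [0.625, 0.515, -0.172] r [0.0, -0.0, 0.282]
    d [0.785, 0.197, -0.172] r [0.0, -0.0, 0.282]
    d [0.794, -0.158, -0.172] r [0.0, -0.0, 0.282]
(0.46, 0, 0.3, -135) d [0.81, -0.3, 0.0] r [-0.0, -0.0, 0.085]
    d [0.763, -0.405, 0.001] r [-0.0, -0.0, 0.085]
    d [0.701, -0.503, 0.0] r [-0.0, -0.0, 0.085]
    d [0.629, -0.592, 0.0] r [-0.0, -0.0, 0.085]
    d [0.545, -0.67, 0.001] r [-0.0, -0.0, 0.085]
(0.43, -0.3, 0.3, -174) d [0.582, -0.479, 0.0] r [-0.0, -0.0, 0.108]
    d [0.492, -0.571, 0.0] r [-0.0, -0.0, 0.108]
    d [0.389, -0.645, 0.001] r [-0.0, -0.0, 0.108]
    d [0.275, -0.702, -0.0] r [-0.0, -0.0, 0.108]
(0.435, -0.345, 0.3, -174) d [-0.003, -0.453, -0.0] r [-0.0, -0.0, -0.001]
```

```bash

python3 -m creep '[{"grip":0,"delta_pos":[0.2,0.17,-0.06],"rotation":[0,0,0.09]},{"grip":0,"delta_pos":[0.42,0.34,-0.11],"rotation":[0,0,0.18]},{"grip":0,"delta_pos":[0.62,0.51,-0.17],"rotation":[0,0,0.28]}]'
python3 -m creep '[{"grip":0,"delta_pos":[0.26,0.07,-0.06],"rotation":[0,0,0.09]},{"grip":0,"delta_pos":[0.52,0.13,-0.12],"rotation":[0,0,0.18]},{"grip":0,"delta_pos":[0.78,0.2,-0.17],"rotation":[0,0,0.28]}]'
python3 -m creep '[{"grip":0,"delta_pos":[0.26,-0.05,-0.06],"rotation":[0,0,0.09]},{"grip":0,"delta_pos":[0.52,-0.1,-0.12],"rotation":[0,0,0.18]},{"grip":0,"delta_pos":[0.79,-0.16,-0.17],"rotation":[0,0,0.28]}]'
python3 -m creep '[{"grip":0,"delta_pos":[0.41,-0.15,0],"rotation":[0,0,0.04]},{"grip":0,"delta_pos":[0.81,-0.3,0],"rotation":[0,0,0.085]}]'
python3 -m creep '[{"grip":0,"delta_pos":[0.38,-0.2,0],"rotation":[0,0,0.04]},{"grip":0,"delta_pos":[0.76,-0.4,0],"rotation":[0,0,0.085]}]'
python3 -m creep '[{"grip":0,"delta_pos":[0.35,-0.25,0],"rotation":[0,0,0.04]},{"grip":0,"delta_pos":[0.7,-0.5,0],"rotation":[0,0,0.085]}]'
python3 -m creep '[{"grip":0,"delta_pos":[0.31,-0.3,0],"rotation":[0,0,0.04]},{"grip":0,"delta_pos":[0.63,-0.59,0],"rotation":[0,0,0.085]}]'
python3 -m creep '[{"grip":0,"delta_pos":[0.27,-0.33,0],"rotation":[0,0,0.04]},{"grip":0,"delta_pos":[0.54,-0.67,0],"rotation":[0,0,0.085]}]'
python3 -m creep '[{"grip":0,"delta_pos":[0.29,-0.24,0],"rotation":[0,0,0.05]},{"grip":0,"delta_pos":[0.58,-0.48,0],"rotation":[0,0,0.11]}]'
python3 -m creep '[{"grip":0.5,"delta_pos":[0.25,-0.28,0],"rotation":[0,0,0.05]},{"grip":0.5,"delta_pos":[0.49,-0.57,0],"rotation":[0,0,0.11]}]'
python3 -m creep '[{"grip":0.5,"delta_pos":[0.2,-0.32,0],"rotation":[0,0,0.05]},{"grip":0.5,"delta_pos":[0.39,-0.64,0],"rotation":[0,0,0.11]}]'
python3 -m creep '[{"grip":0.5,"delta_pos":[0.14,-0.6,0],"rotation":[0,0,0.05]},{"grip":0.5,"delta_pos":[0.27,-1,0],"rotation":[0,0,0.1]},{"grip":0.5,"delta_pos":[0.27,-1,0],"rotation":[0,0,0.1]}]'
python3 - <<'E'
from h import *
print(tool()[0],tool()[1].as_euler('xyz',degrees=True),ctrl.get_obs()['opening'],ctrl.get_obs()['clock'])
s=snap('wrist','w1.png');import pickle;pickle.dump(s,open('w1.pkl','wb'))
E
```

```text
clock: 0.65
tool_pos: [0.2797, 0.5605, 0.2654]
orientation: [180.0, -0.0, -45.9]
force: [-0.1, 0.8, 0.5]
opening: 0.0875
gripper_force: 0.0
clock: 0.95
tool_pos: [0.3202, 0.4907, 0.283]
orientation: [-180.0, 0.0, -70.7]
force: [0.7, 0.6, -0.1]
opening: 0.0876
gripper_force: 0.0
clock: 1.25
tool_pos: [0.3617, 0.4216, 0.3001]
orientation: [-180.0, 0.0, -95.5]
force: [1.2, 0.4, 0.1]
opening: 0.0877
gripper_force: 0.0
clock: 1.45
tool_pos: [0.3842, 0.3379, 0.2996]
orientation: [-180.0, 0.0, -103.0]
force: [1.0, -0.2, 1.1]
opening: 0.0876
gripper_force: 0.0
clock: 1.65
tool_pos: [0.4061, 0.2546, 0.2998]
orientation: [-180.0, 0.0, -110.6]
force: [1.2, -0.5, 0.5]
opening: 0.0877
gripper_force: 0.0
clock: 1.85
tool_pos: [0.4285, 0.1715, 0.2999]
orientation: [-180.0, 0.1, -118.2]
force: [0.7, -0.1, 0.4]
opening: 0.0875
gripper_force: 0.0
clock: 2.05
tool_pos: [0.4509, 0.0881, 0.3]
orientation: [-180.0, 0.1, -125.9]
force: [1.2, 0.5, -0.3]
opening: 0.0877
gripper_force: 0.0
clock: 2.25
tool_pos: [0.4736, 0.0051, 0.3]
orientation: [-180.0, 0.1, -133.6]
force: [1.3, 1.0, -0.1]
opening: 0.0878
gripper_force: 0.0
clock: 2.45
tool_pos: [0.4684, -0.07, 0.2996]
orientation: [-180.0, 0.0, -143.5]
force: [-0.3, -0.4, -0.6]
opening: 0.0879
gripper_force: 0.0
clock: 2.65
tool_pos: [0.4628, -0.1448, 0.2999]
orientation: [-180.0, 0.0, -153.4]
force: [0.8, 0.7, -0.4]
opening: 0.0769
gripper_force: 0.0
clock: 2.85
tool_pos: [0.4569, -0.2195, 0.2999]
orientation: [-180.0, 0.0, -163.3]
force: [1.6, -0.1, -0.2]
opening: 0.0611
gripper_force: 0.0
clock: 3.15
tool_pos: [0.4598, -0.3259, 0.2987]
orientation: [-180.0, -0.1, -172.5]
force: [-0.0, 0.7, 0.2]
opening: 0.0445
gripper_force: 0.0
[ 0.45979591 -0.32590716  0.29870982] [-1.79986439e+02 -9.24603639e-02 -1.72515693e+02] 0.04448965566864763 3.15
```

View pics/w1.png

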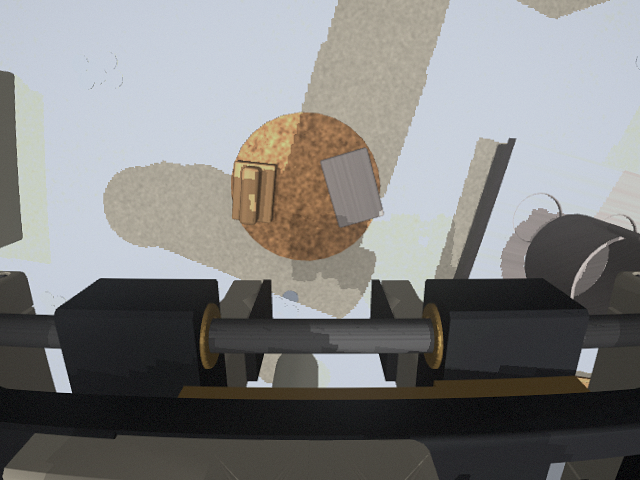

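The wrist view shows the trivet centred at (308,186). The stamp ridge spans (241–260, 167–224), and the ink pad's corners are (321,160), (367,148), (383,212) and (338,227).

```bash
python3 - <<'E'
from m import *
import pickle
s=pickle.load(open('w1.pkl','rb'));f=lambda u,v:(u,v)
rect('ridge',P([(243,167),(260,167),(258,224),(241,224)],.05,s,f))
rect('ink',P([(321,160),(367,148),(383,212),(338,227)],.026,s,f))
rect('base',P([(233,160),(278,164),(272,222),(232,220)],.024,s,f))
print(proj(s,[[.4529,-.3457,.006]]))
m=((s['color'][...,0].astype(int)-s['color'][...,2])>45).astype(np.uint8);m[265:]=0
c=max(cv2.findContours(m,0,2)[0],key=cv2.contourArea);g=np.array([onz(s,p,.006)[:2] for p in cv2.convexHull(c)[:,0]],np.float32);print('trivet',cv2.minEnclosingCircle(g))
plan([(.456,-.406,.20,-174),(.456,-.406,.15,-174),(.456,-.406,.049,-174)])
E
```

```text
ridge c [ 0.4606 -0.3987] len [0.017 0.059 0.018 0.059] ang [  97.2    3.1  -82.6 -177.5]
ink c [ 0.4416 -0.2943] len [0.05  0.071 0.052 0.076] ang [ 112.1   23.5  -63.5 -158.1]
base c [ 0.4607 -0.3998] len [0.048 0.064 0.045 0.066] ang [ 9.210e+01 -1.000e-01 -8.550e+01 -1.768e+02]
[[304.55663963 188.83476955]]
trivet ((0.4547061622142792, -0.3483705222606659), 0.08786652982234955)
at [ 0.4602 -0.3217  0.2992] [ 180.    -0.  -172.2]
(0.456, -0.406, 0.2, -174) d [0.078, -0.415, 0.496] r [0.0, -0.0, 0.01]
    d [0.071, -0.416, 0.495] r [0.0, -0.0, 0.01]
(0.456, -0.406, 0.15, -174) d [-0.001, -0.0, 0.5] r [0.0, -0.0, 0.0]
(0.456, -0.406, 0.049, -174) d [-0.0, -0.0, 0.505] r [0.0, -0.0, 0.0]
    d [-0.0, -0.001, 0.505] r [0.0, -0.0, 0.0]
```

```bash

python3 -m creep '[{"grip":0.5,"delta_pos":[0.06,-0.4,0.4],"rotation":[0,0,0.042]},{"grip":0.5,"delta_pos":[0.12,-0.78,0.8],"rotation":[0,0,0.042]},{"grip":0.5,"delta_pos":[0.12,-0.78,1],"rotation":[0,0,0.042]},{"grip":0.5,"delta_pos":[0.12,-0.78,1],"rotation":[0,0,0.042]}]'
python3 -m creep '[{"grip":0.5,"delta_pos":[0,0,0.3],"rotation":[0,0,0]},{"grip":0.5,"delta_pos":[0,0,0.6],"rotation":[0,0,0]},{"grip":0.5,"delta_pos":[0,0,0.9],"rotation":[0,0,0]}]'
python3 -m creep '[{"grip":0.5,"delta_pos":[0,0,0.2],"rotation":[0,0,0]},{"grip":0.5,"delta_pos":[0,0,0.4],"rotation":[0,0,0]},{"grip":0.5,"delta_pos":[0,0,0.59],"rotation":[0,0,0]},{"grip":0.5,"delta_pos":[0,0,0.59],"rotation":[0,0,0]}]'
python3 -m creep '[{"grip":1,"delta_pos":[0,0,0],"rotation":[0,0,0]},{"grip":1,"delta_pos":[0,0,0],"rotation":[0,0,0]},{"grip":1,"delta_pos":[0,0,0],"rotation":[0,0,0]},{"grip":1,"delta_pos":[0,0,0],"rotation":[0,0,0]},{"grip":1,"delta_pos":[0,0,0],"rotation":[0,0,0]}]'
python3 - <<'E'
from h import *
plan([(.455,-.39,.25,-176),(.455,-.10,.32,-176),(.445,.25,.30,-176),(.443,.303,.15,-175),(.443,.303,.05,-175)])
E
```

```text
clock: 3.7
tool_pos: [0.4575, -0.3987, 0.1953]
orientation: [179.7, -0.3, -175.9]
force: [-0.2, 0.1, -0.6]
opening: 0.0437
gripper_force: 0.0
clock: 4.0
tool_pos: [0.4611, -0.3992, 0.1113]
orientation: [-179.9, 0.2, -175.7]
force: [0.3, -0.1, -0.4]
opening: 0.0438
gripper_force: 0.0
clock: 4.4
tool_pos: [0.4596, -0.3985, 0.0503]
orientation: [179.9, -0.1, -175.8]
force: [0.4, 0.3, 0.0]
opening: 0.0434
gripper_force: 0.0
clock: 4.9
tool_pos: [0.4599, -0.4006, 0.0517]
orientation: [-180.0, 0.1, -175.9]
force: [-1.3, 2.8, 7.1]
opening: 0.018
gripper_force: 29.5
at [ 0.4599 -0.4006  0.0517] [-1.800e+02  1.000e-01 -1.759e+02]
(0.455, -0.39, 0.25, -176) d [0.019, 0.054, -0.991] r [-0.0, 0.0, 0.001]
    d [0.02, 0.054, -0.992] r [-0.0, 0.0, 0.001]
(0.455, -0.1, 0.32, -176) d [-0.067, 0.964, -0.234] r [-0.0, 0.0, -0.0]
    d [-0.066, 0.964, -0.234] r [-0.0, 0.0, -0.0]
    d [-0.067, 0.965, -0.234] r [-0.0, 0.0, -0.0]
(0.445, 0.25, 0.3, -176) d [-0.035, 0.875, 0.049] r [-0.0, 0.0, -0.0]
    d [-0.035, 0.874, 0.05] r [-0.0, 0.0, -0.0]
    d [-0.034, 0.875, 0.049] r [-0.0, 0.0, -0.0]
    d [-0.035, 0.874, 0.049] r [-0.0, 0.0, -0.0]
(0.443, 0.303, 0.15, -175) d [-0.007, 0.266, 0.75] r [-0.0, 0.0, -0.006]
    d [-0.01, 0.266, 0.75] r [-0.0, 0.0, -0.006]
(0.443, 0.303, 0.05, -175) d [0.001, 0.0, 0.5] r [-0.0, 0.0, 0.0]
    d [0.0, 0.001, 0.5] r [-0.0, 0.0, 0.0]
```

```bash

python3 -m creep '[{"grip":1,"delta_pos":[0,0,-0.3],"rotation":[0,0,0]},{"grip":1,"delta_pos":[0.01,0.03,-0.7],"rotation":[0,0,0]},{"grip":1,"delta_pos":[0.02,0.05,-1],"rotation":[0,0,0]}]'
python3 -m creep '[{"grip":1,"delta_pos":[0.01,0.03,-0.5],"rotation":[0,0,0]},{"grip":1,"delta_pos":[0.02,0.05,-1],"rotation":[0,0,0]}]'
python3 -m creep '[{"grip":1,"delta_pos":[-0.03,0.48,-0.12],"rotation":[0,0,0]},{"grip":1,"delta_pos":[-0.07,0.96,-0.23],"rotation":[0,0,0]}]'
python3 -m creep '[{"grip":1,"delta_pos":[-0.03,0.48,-0.12],"rotation":[0,0,0]},{"grip":1,"delta_pos":[-0.07,0.96,-0.23],"rotation":[0,0,0]}]'
python3 -m creep '[{"grip":1,"delta_pos":[-0.03,0.48,-0.12],"rotation":[0,0,0]},{"grip":1,"delta_pos":[-0.07,0.96,-0.23],"rotation":[0,0,0]}]'
python3 -m creep '[{"grip":1,"delta_pos":[-0.02,0.45,0],"rotation":[0,0,0]},{"grip":1,"delta_pos":[-0.03,0.87,0.05],"rotation":[0,0,0]}]'
python3 -m creep '[{"grip":1,"delta_pos":[-0.02,0.45,0],"rotation":[0,0,0]},{"grip":1,"delta_pos":[-0.03,0.87,0.05],"rotation":[0,0,0]}]'
python3 -m creep '[{"grip":1,"delta_pos":[-0.02,0.45,0],"rotation":[0,0,0]},{"grip":1,"delta_pos":[-0.03,0.87,0.05],"rotation":[0,0,0]}]'
python3 -m creep '[{"grip":1,"delta_pos":[-0.02,0.45,0],"rotation":[0,0,0]},{"grip":1,"delta_pos":[-0.03,0.87,0.05],"rotation":[0,0,0]},{"grip":1,"delta_pos":[-0.03,0.87,0.05],"rotation":[0,0,0]}]'
python3 - <<'E'
from h import *
plan([(.444,.298,.15,-175.5),(.444,.298,.053,-175.5)])
s=snap('wrist','w2.png');import pickle;pickle.dump(s,open('w2.pkl','wb'))
E
```

```text
clock: 5.2
tool_pos: [0.457, -0.3958, 0.1526]
orientation: [-180.0, 0.0, -175.9]
force: [0.3, -0.1, -1.1]
opening: 0.0181
gripper_force: 29.5
clock: 5.4
tool_pos: [0.4537, -0.3903, 0.2518]
orientation: [180.0, -0.1, -175.9]
force: [1.4, -0.7, -0.3]
opening: 0.0173
gripper_force: 29.5
clock: 5.6
tool_pos: [0.4546, -0.2943, 0.275]
orientation: [-180.0, 0.1, -176.1]
force: [1.8, 1.2, -1.2]
opening: 0.0181
gripper_force: 29.5
clock: 5.8
tool_pos: [0.4541, -0.1968, 0.2971]
orientation: [180.0, 0.0, -176.0]
force: [2.5, 0.6, 0.1]
opening: 0.018
gripper_force: 29.5
clock: 6.0
tool_pos: [0.4542, -0.1004, 0.3202]
orientation: [180.0, 0.0, -175.9]
force: [1.4, 0.1, -1.0]
opening: 0.0176
gripper_force: 29.5
clock: 6.2
tool_pos: [0.4515, -0.0131, 0.3156]
orientation: [180.0, 0.1, -175.9]
force: [1.2, 0.7, -1.3]
opening: 0.0178
gripper_force: 29.5
clock: 6.4
tool_pos: [0.4481, 0.0738, 0.3101]
orientation: [180.0, 0.1, -175.9]
force: [1.9, 0.6, -1.3]
opening: 0.0179
gripper_force: 29.5
clock: 6.6
tool_pos: [0.4449, 0.1608, 0.3051]
orientation: [179.9, 0.1, -175.9]
force: [1.5, 0.1, -1.3]
opening: 0.0179
gripper_force: 29.5
clock: 6.9
tool_pos: [0.4415, 0.2496, 0.2983]
orientation: [-180.0, -0.1, -175.7]
force: [0.1, -0.9, -1.1]
opening: 0.0176
gripper_force: 29.5
at [0.4415 0.2496 0.2983] [-1.800e+02 -1.000e-01 -1.757e+02]
(0.444, 0.298, 0.15, -175.5) d [-0.031, 0.241, 0.741] r [-0.0, -0.0, -0.001]
    d [-0.032, 0.24, 0.742] r [-0.0, -0.0, -0.001]
(0.444, 0.298, 0.053, -175.5) d [-0.001, 0.0, 0.97] r [-0.0, -0.001, -0.001]
```

View pics/w2.png

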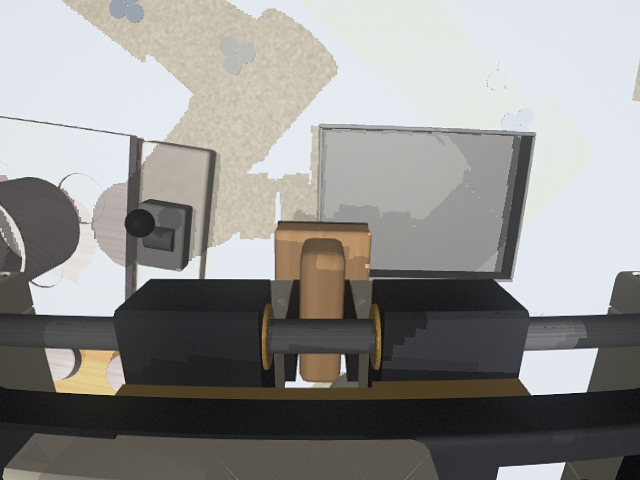

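The stamp is held squarely in the jaws. The tray's corners show at (318,125), (535,133) and (512,280), and the lever ball is at (139,222).

```bash

python3 -m creep '[{"grip":1,"delta_pos":[-0.03,0.24,0.4],"rotation":[0,0,0]},{"grip":1,"delta_pos":[-0.06,0.48,0.75],"rotation":[0,0,0]},{"grip":1,"delta_pos":[-0.06,0.48,1],"rotation":[0,0,0]}]'
python3 -m creep '[{"grip":1,"delta_pos":[0,0,0.4],"rotation":[0,0,0]},{"grip":1,"delta_pos":[0,0,0.8],"rotation":[0,0,0]},{"grip":1,"delta_pos":[0,0,1],"rotation":[0,0,0]}]'
python3 -m creep '[{"grip":1,"delta_pos":[0,0,0.2],"rotation":[0,0,0]},{"grip":1,"delta_pos":[0,0,0.45],"rotation":[0,0,0]},{"grip":1,"delta_pos":[0,0,0.45],"rotation":[0,0,0]}]'
python3 -m creep '[{"grip":0.6,"delta_pos":[0,0,0],"rotation":[0,0,0]},{"grip":0.6,"delta_pos":[0,0,0],"rotation":[0,0,0]},{"grip":0.6,"delta_pos":[0,0,0],"rotation":[0,0,0]},{"grip":0.6,"delta_pos":[0,0,-0.4],"rotation":[0,0,0]},{"grip":0.6,"delta_pos":[0,0,-0.9],"rotation":[0,0,0]}]'
python3 - <<'E'
from h import *
import pickle
s=pickle.load(open('w2.pkl','rb'));print([onz(s,p,.03).round(4) for p in((318,125),(535,133),(512,280))], onz(s,(139,222),.105))
plan([(.444,.25,.30,-175),(.45,0,.32,-165),(.43,-.23,.30,-155)])
E
```

```text
clock: 7.25
tool_pos: [0.4444, 0.2949, 0.1974]
orientation: [-180.0, -0.1, -175.9]
force: [0.5, 0.0, -1.7]
opening: 0.0181
gripper_force: 29.5
clock: 7.55
tool_pos: [0.4435, 0.2919, 0.0965]
orientation: [-179.8, -0.2, -176.0]
force: [-0.2, 0.1, -0.5]
opening: 0.0175
gripper_force: 29.5
clock: 7.85
tool_pos: [0.4434, 0.2917, 0.052]
orientation: [-179.8, -0.2, -176.0]
force: [-0.5, 0.3, -1.1]
opening: 0.0178
gripper_force: 29.5
clock: 8.35
tool_pos: [0.4438, 0.2933, 0.1446]
orientation: [-179.8, -0.1, -175.9]
force: [0.7, 2.0, 0.6]
opening: 0.0349
gripper_force: 0.0
[array([0.3631, 0.2405, 0.03  ]), array([0.3508, 0.4697, 0.03  ]), array([0.5171, 0.4786, 0.03  ])] [0.45893572 0.0852715  0.105     ]
at [0.4438 0.2933 0.1446] [-1.798e+02 -1.000e-01 -1.759e+02]
(0.444, 0.25, 0.3, -175) d [0.016, -0.218, -0.776] r [-0.001, -0.001, -0.005]
    d [0.017, -0.217, -0.777] r [-0.001, -0.001, -0.005]
(0.45, 0, 0.32, -165) d [0.053, -0.832, -0.067] r [0.0, 0.0, -0.037]
    d [0.1, -0.827, -0.067] r [0.0, 0.0, -0.037]
    d [0.149, -0.82, -0.067] r [0.0, 0.0, -0.037]
(0.43, -0.23, 0.3, -155) d [0.263, -0.723, 0.066] r [0.0, 0.0, -0.037]
    d [0.304, -0.707, 0.066] r [0.0, 0.0, -0.037]
    d [0.345, -0.688, 0.067] r [0.0, 0.0, -0.037]
```

```bash

python3 -m creep '[{"grip":0.3,"delta_pos":[0,-0.1,-0.4],"rotation":[0,0,0]},{"grip":0,"delta_pos":[0.02,-0.22,-0.78],"rotation":[0,0,0]}]'
python3 -m creep '[{"grip":0,"delta_pos":[0,-0.1,-0.4],"rotation":[0,0,0]},{"grip":0,"delta_pos":[0.02,-0.22,-0.78],"rotation":[0,0,0]}]'
python3 -m creep '[{"grip":0,"delta_pos":[0.03,-0.42,-0.03],"rotation":[0,0,-0.02]},{"grip":0,"delta_pos":[0.05,-0.83,-0.07],"rotation":[0,0,-0.037]}]'
python3 -m creep '[{"grip":0,"delta_pos":[0.05,-0.42,-0.03],"rotation":[0,0,-0.02]},{"grip":0,"delta_pos":[0.1,-0.83,-0.07],"rotation":[0,0,-0.037]}]'
python3 -m creep '[{"grip":0,"delta_pos":[0.07,-0.42,-0.03],"rotation":[0,0,-0.02]},{"grip":0,"delta_pos":[0.15,-0.82,-0.07],"rotation":[0,0,-0.037]}]'
python3 -m creep '[{"grip":0,"delta_pos":[0.13,-0.36,0.03],"rotation":[0,0,-0.02]},{"grip":0,"delta_pos":[0.26,-0.72,0.07],"rotation":[0,0,-0.037]}]'
python3 -m creep '[{"grip":0,"delta_pos":[0.15,-0.36,0.03],"rotation":[0,0,-0.02]},{"grip":0,"delta_pos":[0.3,-0.71,0.07],"rotation":[0,0,-0.037]}]'
python3 -m creep '[{"grip":0,"delta_pos":[0.17,-0.36,0.03],"rotation":[0,0,-0.02]},{"grip":0,"delta_pos":[0.34,-0.69,0.07],"rotation":[0,0,-0.037]},{"grip":0,"delta_pos":[0.34,-0.69,0.07],"rotation":[0,0,-0.037]}]' | head -3
cat > pad.py <<'E'
from h import *
import sys
s=snap('wrist',sys.argv[1]);rgb=s['color'].astype(int)
hsv=cv2.cvtColor(s['color'],cv2.COLOR_RGB2HSV)
cork=((rgb[...,0]-rgb[...,2])>40).astype(np.uint8);cork[270:]=0
c=max(cv2.findContours(cork,0,2)[0],key=cv2.contourArea);h=cv2.convexHull(c)
g=np.array([onz(s,p,.006)[:2] for p in h[:,0]],np.float32);print('trivet',cv2.minEnclosingCircle(g))
m=np.zeros_like(cork);cv2.fillPoly(m,[h],1);m=cv2.erode(m&(1-cork),np.ones((3,3)));
c=max(cv2.findContours(m,0,2)[0],key=cv2.contourArea)
print('pad px',cv2.minAreaRect(c))
g=np.array([onz(s,p,.026)[:2] for p in c[:,0]],np.float32)
r=cv2.minAreaRect(g);print('pad',r,'long axis',)
E
python3 - <<'E'
E
python3 pad.py w3.png
```

```text
clock: 8.55
tool_pos: [0.4444, 0.2723, 0.2258]
orientation: [179.9, 0.1, -175.9]
force: [1.2, 0.8, -0.9]
opening: 0.0461
gripper_force: 0.0
clock: 8.75
tool_pos: [0.4437, 0.2496, 0.3036]
orientation: [179.9, 0.1, -175.9]
force: [1.0, 1.6, -0.4]
opening: 0.0614
gripper_force: 0.0
clock: 8.95
tool_pos: [0.4446, 0.1664, 0.3097]
orientation: [179.9, 0.2, -172.4]
force: [0.4, -0.3, -1.0]
opening: 0.0775
gripper_force: 0.0
clock: 9.15
tool_pos: [0.445, 0.0818, 0.3158]
orientation: [179.9, 0.1, -169.1]
force: [1.0, 0.3, 0.5]
opening: 0.0868
gripper_force: 0.0
clock: 9.35
tool_pos: [0.4455, -0.0017, 0.3228]
orientation: [180.0, 0.1, -165.8]
force: [0.3, 0.8, -0.0]
opening: 0.0876
gripper_force: 0.0
clock: 9.55
tool_pos: [0.438, -0.0777, 0.3159]
orientation: [-180.0, 0.2, -162.5]
force: [1.2, -0.0, -0.4]
opening: 0.0875
gripper_force: 0.0
clock: 9.75
tool_pos: [0.4305, -0.1544, 0.3087]
orientation: [-179.9, 0.2, -159.2]
force: [2.4, 0.5, 0.3]
opening: 0.0875
gripper_force: 0.0
clock: 10.05
tool_pos: [0.4226, -0.2325, 0.3007]
orientation: [-180.0, -0.0, -156.1]
trivet ((0.45341670513153076, -0.3452812731266022), 0.08481451869010925)
pad px ((262.95855712890625, 192.21270751953125), (68.8520736694336, 47.40806579589844), 86.98721313476562)
pad ((0.44129958748817444, -0.2933981418609619), (0.07459047436714172, 0.051964230835437775), 24.135746002197266) long axis
```

View pics/w3.png

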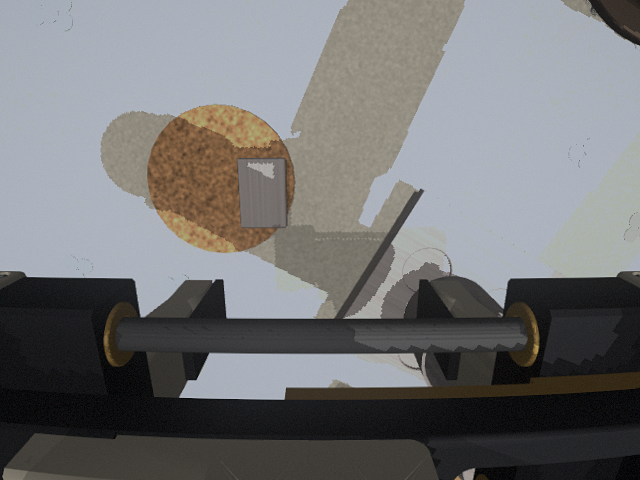

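The ink pad covers (238–287, 158–228) on the trivet, which is centred at (221,178). The mask puts the pad at (0.441, -0.293) with its long axis at 24°, and the measured size matches.

```bash
python3 - <<'E'
from h import *
plan([(.4413,-.2934,.21,-156),(.4413,-.2934,.032,-156)])
E
```

```text
at [ 0.4229 -0.2312  0.3009] [-180.     0.  -156.1]
(0.4413, -0.2934, 0.21, -156) d [0.042, -0.322, 0.454] r [-0.0, 0.0, -0.001]
    d [0.042, -0.321, 0.455] r [-0.0, 0.0, -0.001]
(0.4413, -0.2934, 0.032, -156) d [0.0, 0.0, 0.89] r [-0.0, 0.0, 0.0]
    d [0.001, 0.0, 0.89] r [-0.0, 0.0, 0.0]
```

```bash

python3 -m creep '[{"grip":0,"delta_pos":[0.04,-0.32,0.3],"rotation":[0,0,0]},{"grip":0,"delta_pos":[0.084,-0.64,0.7],"rotation":[0,0,0]},{"grip":0,"delta_pos":[0.084,-0.64,0.91],"rotation":[0,0,0]}]'
python3 -m creep '[{"grip":0,"delta_pos":[0,0,0.3],"rotation":[0,0,0]},{"grip":0,"delta_pos":[0,0,0.6],"rotation":[0,0,0]},{"grip":0,"delta_pos":[0,0,0.9],"rotation":[0,0,0]}]'
python3 -m creep '[{"grip":0,"delta_pos":[0,0,0.2],"rotation":[0,0,0]},{"grip":0,"delta_pos":[0,0,0.4],"rotation":[0,0,0]},{"grip":0,"delta_pos":[0,0,0.6],"rotation":[0,0,0]},{"grip":0,"delta_pos":[0,0,0.87],"rotation":[0,0,0]},{"grip":0,"delta_pos":[0,0,0.87],"rotation":[0,0,0]}]'
python3 -m creep '[{"grip":1,"delta_pos":[0,0,0],"rotation":[0,0,0]},{"grip":1,"delta_pos":[0,0,0],"rotation":[0,0,0]},{"grip":1,"delta_pos":[0,0,0],"rotation":[0,0,0]},{"grip":1,"delta_pos":[0,0,0],"rotation":[0,0,0]},{"grip":1,"delta_pos":[0,0,0],"rotation":[0,0,0]}]'
python3 - <<'E'
from h import *
plan([(.441,-.28,.22,-156),(.45,0,.30,-165),(.443,.28,.28,-175),(.438,.405,.15,-175),(.438,.405,.035,-175)])
E
```

```text
clock: 10.4
tool_pos: [0.4423, -0.2923, 0.2075]
orientation: [180.0, -0.0, -156.0]
force: [-0.3, 0.9, -1.5]
opening: 0.0876
gripper_force: 0.0
clock: 10.7
tool_pos: [0.4428, -0.2905, 0.1194]
orientation: [-179.9, 0.1, -155.9]
force: [0.4, -0.7, 0.1]
opening: 0.0873
gripper_force: 0.0
clock: 11.2
tool_pos: [0.4408, -0.2899, 0.0305]
orientation: [179.8, -0.2, -155.9]
force: [-0.0, 0.3, 0.2]
opening: 0.0874
gripper_force: 0.0
clock: 11.7
tool_pos: [0.4427, -0.2915, 0.0332]
orientation: [-179.9, 0.1, -155.9]
force: [1.2, -1.5, 1.8]
opening: 0.0535
gripper_force: 0.6
at [ 0.4427 -0.2915  0.0332] [-1.799e+02  1.000e-01 -1.559e+02]
(0.441, -0.28, 0.22, -156) d [-0.017, 0.055, -0.934] r [-0.0, 0.0, 0.0]
    d [-0.017, 0.055, -0.934] r [-0.0, 0.0, 0.0]
(0.45, 0, 0.3, -165) d [-0.409, 0.84, -0.267] r [-0.0, 0.0, 0.034]
    d [-0.363, 0.86, -0.267] r [-0.0, 0.0, 0.034]
    d [-0.316, 0.878, -0.267] r [-0.0, 0.0, 0.034]
(0.443, 0.28, 0.28, -175) d [-0.218, 0.908, 0.066] r [-0.0, 0.0, 0.037]
    d [-0.164, 0.919, 0.066] r [-0.0, 0.0, 0.037]
    d [-0.111, 0.927, 0.066] r [-0.0, 0.0, 0.037]
(0.438, 0.405, 0.15, -175) d [-0.028, 0.625, 0.65] r [-0.0, 0.0, -0.0]
    d [-0.027, 0.626, 0.649] r [-0.0, 0.0, -0.0]
(0.438, 0.405, 0.035, -175) d [0.001, 0.0, 0.575] r [-0.0, 0.0, -0.0]
    d [0.001, 0.0, 0.575] r [-0.0, 0.0, -0.0]
```

```bash

python3 -m creep '[{"grip":1,"delta_pos":[0,0,0],"rotation":[0,0,0]},{"grip":1,"delta_pos":[0,0,0],"rotation":[0,0,0]},{"grip":1,"delta_pos":[0,0,-0.3],"rotation":[0,0,0]},{"grip":1,"delta_pos":[0,0,-0.6],"rotation":[0,0,0]},{"grip":1,"delta_pos":[-0.02,0.05,-0.93],"rotation":[0,0,0]}]'
python3 -m creep '[{"grip":1,"delta_pos":[0,0.03,-0.45],"rotation":[0,0,0]},{"grip":1,"delta_pos":[-0.02,0.05,-0.93],"rotation":[0,0,0]}]'
python3 -m creep '[{"grip":1,"delta_pos":[-0.2,0.42,-0.13],"rotation":[0,0,0.015]},{"grip":1,"delta_pos":[-0.41,0.84,-0.27],"rotation":[0,0,0.034]}]'
python3 -m creep '[{"grip":1,"delta_pos":[-0.18,0.43,-0.13],"rotation":[0,0,0.015]},{"grip":1,"delta_pos":[-0.36,0.86,-0.27],"rotation":[0,0,0.034]}]'
python3 -m creep '[{"grip":1,"delta_pos":[-0.16,0.44,-0.13],"rotation":[0,0,0.015]},{"grip":1,"delta_pos":[-0.32,0.88,-0.27],"rotation":[0,0,0.034]}]'
python3 -m creep '[{"grip":1,"delta_pos":[-0.11,0.45,0.03],"rotation":[0,0,0.018]},{"grip":1,"delta_pos":[-0.22,0.91,0.07],"rotation":[0,0,0.037]}]'
python3 -m creep '[{"grip":1,"delta_pos":[-0.08,0.46,0.03],"rotation":[0,0,0.018]},{"grip":1,"delta_pos":[-0.16,0.92,0.07],"rotation":[0,0,0.037]}]'
python3 -m creep '[{"grip":1,"delta_pos":[-0.05,0.46,0.03],"rotation":[0,0,0.018]},{"grip":1,"delta_pos":[-0.11,0.93,0.07],"rotation":[0,0,0.037]}]'
python3 -m creep '[{"grip":1,"delta_pos":[-0.01,0.45,0.2],"rotation":[0,0,0]},{"grip":1,"delta_pos":[-0.03,0.85,0.6],"rotation":[0,0,0]},{"grip":1,"delta_pos":[-0.05,1,0.65],"rotation":[0,0,0]}]'
python3 -m creep '[{"grip":1,"delta_pos":[0,0.25,0.4],"rotation":[0,0,0]},{"grip":1,"delta_pos":[0,0.25,0.65],"rotation":[0,0,0]},{"grip":1,"delta_pos":[0,0.25,0.65],"rotation":[0,0,0]}]'
python3 - <<'E'
from h import *
plan([(.438,.405,.08,-175),(.438,.405,.033,-175)])
s=snap('wrist','w4.png')
E
```

```text
clock: 12.2
tool_pos: [0.4411, -0.2859, 0.1257]
orientation: [179.9, -0.1, -156.0]
force: [0.4, -0.7, -0.7]
opening: 0.0514
gripper_force: 30.0
clock: 12.4
tool_pos: [0.4404, -0.2801, 0.2193]
orientation: [179.9, -0.1, -155.9]
force: [2.2, -0.4, -1.5]
opening: 0.0518
gripper_force: 30.0
clock: 12.6
tool_pos: [0.4445, -0.1867, 0.2466]
orientation: [-180.0, 0.1, -159.2]
force: [1.0, 1.0, -1.3]
opening: 0.0515
gripper_force: 30.0
clock: 12.8
tool_pos: [0.4468, -0.0924, 0.2728]
orientation: [180.0, -0.0, -162.2]
force: [1.4, 0.1, -1.1]
opening: 0.0512
gripper_force: 30.0
clock: 13.0
tool_pos: [0.4501, 0.0013, 0.2999]
orientation: [180.0, -0.0, -165.2]
force: [1.7, 0.2, -1.5]
opening: 0.0515
gripper_force: 30.0
clock: 13.2
tool_pos: [0.4483, 0.0951, 0.293]
orientation: [179.9, 0.1, -168.5]
force: [0.9, 0.0, -0.4]
opening: 0.0519
gripper_force: 30.0
clock: 13.4
tool_pos: [0.4452, 0.1884, 0.2854]
orientation: [180.0, 0.0, -171.8]
force: [0.7, -0.7, -1.0]
opening: 0.0516
gripper_force: 30.0
clock: 13.6
tool_pos: [0.4427, 0.2819, 0.2782]
orientation: [180.0, -0.0, -175.1]
force: [1.4, -0.9, -0.6]
opening: 0.0518
gripper_force: 30.0
clock: 13.9
tool_pos: [0.438, 0.3812, 0.2091]
orientation: [-179.8, -0.3, -175.0]
force: [0.3, -0.7, -1.8]
opening: 0.0513
gripper_force: 30.0
clock: 14.2
tool_pos: [0.4363, 0.4032, 0.1445]
orientation: [-179.7, -0.3, -175.1]
force: [-0.3, 0.0, -0.9]
opening: 0.0512
gripper_force: 30.0
at [0.4363 0.4032 0.1445] [-179.7   -0.3 -175.1]
(0.438, 0.405, 0.08, -175) d [-0.022, 0.02, 0.645] r [-0.004, -0.003, -0.001]
(0.438, 0.405, 0.033, -175) d [-0.0, -0.0, 0.47] r [0.0, -0.0, -0.0]
```

View pics/w4.png

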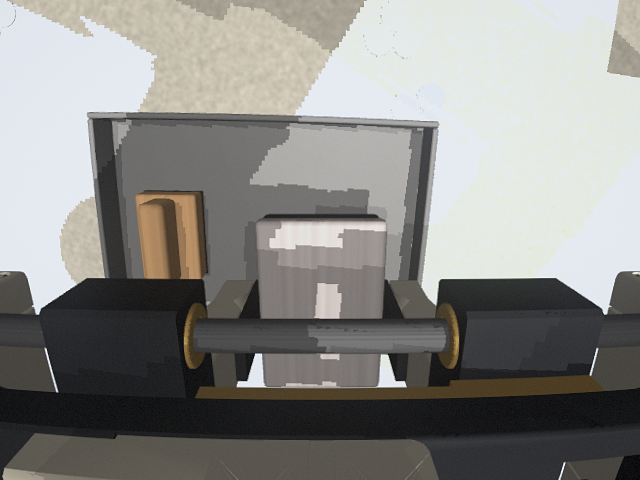

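The stamp lies flat in the tray at (170,235). The ink pad is held centrally over the free half of the tray, (258–386, 217–385).

```bash

python3 -m creep '[{"grip":1,"delta_pos":[-0.02,-0.05,0.4],"rotation":[0,0,0]},{"grip":1,"delta_pos":[-0.02,-0.05,0.8],"rotation":[0,0,0]},{"grip":1,"delta_pos":[-0.02,-0.05,1],"rotation":[0,0,0]},{"grip":1,"delta_pos":[-0.02,-0.05,1],"rotation":[0,0,0]}]'
python3 -m creep '[{"grip":1,"delta_pos":[0,0,0.06],"rotation":[0,0,0]},{"grip":1,"delta_pos":[0,0,0.12],"rotation":[0,0,0]},{"grip":1,"delta_pos":[0,0,0.12],"rotation":[0,0,0]}]'
python3 -m creep '[{"grip":0.3,"delta_pos":[0,0,0],"rotation":[0,0,0]},{"grip":0.3,"delta_pos":[0,0,0],"rotation":[0,0,0]},{"grip":0.3,"delta_pos":[0,0,0],"rotation":[0,0,0]},{"grip":0.3,"delta_pos":[0,0,-0.4],"rotation":[0,0,0]},{"grip":0.3,"delta_pos":[0,0,-0.9],"rotation":[0,0,0]}]'
python3 - <<'E'
from h import *
plan([(.435,.36,.30,-175),(.40,.16,.36,-165)])
E
```

```text
clock: 14.65
tool_pos: [0.4402, 0.399, 0.0477]
orientation: [-179.9, -0.1, -175.1]
force: [-0.3, -1.1, -1.2]
opening: 0.0518
gripper_force: 30.0
clock: 14.95
tool_pos: [0.4406, 0.4007, 0.0372]
orientation: [179.9, 0.0, -175.1]
force: [0.6, -0.3, -1.5]
opening: 0.0515
gripper_force: 30.0
clock: 15.45
tool_pos: [0.4394, 0.399, 0.1253]
orientation: [-179.7, -0.2, -175.1]
force: [0.5, 2.0, 0.5]
opening: 0.0613
gripper_force: 0.0
at [0.4394 0.399  0.1253] [-179.7   -0.2 -175.1]
(0.435, 0.36, 0.3, -175) d [0.041, -0.196, -0.872] r [-0.001, -0.001, -0.001]
    d [0.041, -0.195, -0.873] r [-0.001, -0.001, -0.001]
(0.4, 0.16, 0.36, -165) d [0.175, -0.654, -0.199] r [-0.0, -0.0, -0.037]
    d [0.213, -0.642, -0.199] r [-0.0, -0.0, -0.037]
    d [0.25, -0.63, -0.199] r [-0.0, -0.0, -0.037]
```

```bash

python3 -m creep '[{"grip":0.3,"delta_pos":[0.02,-0.1,-0.43],"rotation":[0,0,0]},{"grip":0.3,"delta_pos":[0.04,-0.2,-0.87],"rotation":[0,0,0]}]' >/dev/null
python3 -m creep '[{"grip":0.3,"delta_pos":[0,-0.1,-0.43],"rotation":[0,0,0]},{"grip":0.3,"delta_pos":[0,-0.2,-0.87],"rotation":[0,0,0]}]' >/dev/null
python3 -m creep '[{"grip":0.3,"delta_pos":[-0.05,-0.45,-0.1],"rotation":[0,0,-0.03]},{"grip":0.3,"delta_pos":[-0.1,-0.9,-0.2],"rotation":[0,0,-0.06]}]'
python3 -m creep '[{"grip":0.3,"delta_pos":[-0.05,-0.45,-0.1],"rotation":[0,0,-0.03]},{"grip":0.3,"delta_pos":[-0.1,-0.9,-0.2],"rotation":[0,0,-0.06]}]'
python3 -m creep '[{"grip":0.3,"delta_pos":[-0.05,-0.45,-0.1],"rotation":[0,0,-0.03]},{"grip":0.3,"delta_pos":[-0.1,-0.9,-0.2],"rotation":[0,0,-0.06]}]'
python3 -m creep '[{"grip":0.3,"delta_pos":[-0.1,-0.45,0],"rotation":[0,0,0]},{"grip":0.3,"delta_pos":[-0.3,-0.95,0],"rotation":[0,0,0]},{"grip":0.3,"delta_pos":[-0.3,-0.95,0],"rotation":[0,0,0]},{"grip":0.3,"delta_pos":[-0.3,-0.95,0],"rotation":[0,0,0]}]'
python3 - <<'E'
from h import *
import pickle
s=snap('wrist','w5.png');pickle.dump(s,open('w5.pkl','wb'));print(tool()[0],proj(s,[[.4814,-.0539,.19],[.473,-.054,.055]]))
a=snap('side','side5.png')
E
```

```text
clock: 16.05
tool_pos: [0.4574, 0.2709, 0.3222]
orientation: [179.9, 0.1, -169.5]
force: [1.0, 0.4, -0.4]
opening: 0.0615
gripper_force: 0.0
clock: 16.25
tool_pos: [0.4832, 0.1829, 0.3415]
orientation: [180.0, 0.1, -164.1]
force: [1.3, 1.7, -0.2]
opening: 0.061
gripper_force: 0.0
clock: 16.45
tool_pos: [0.5174, 0.0989, 0.3616]
orientation: [180.0, 0.1, -158.7]
force: [1.6, 0.7, 1.1]
opening: 0.0613
gripper_force: 0.0
clock: 16.85
tool_pos: [0.5799, 0.0216, 0.3598]
orientation: [180.0, -0.1, -159.1]
force: [-0.2, 0.8, -0.8]
opening: 0.0616
gripper_force: 0.0
[0.57939427 0.02252059 0.36007829] [[274.48901026  69.09643705]
 [291.3964803   80.56588887]]
```

View pics/w5.png

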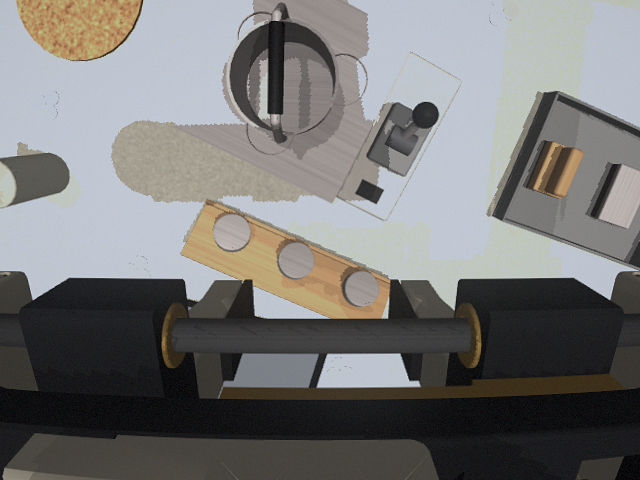

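The stamp and ink pad are both in the tray. The pot's black grip runs from (278,22) to (275,113), the pocket circles peek out around the pot, and the lids are at (232,232), (295,260) and (361,288).

```bash
python3 - <<'E'
from h import *
import pickle
s=pickle.load(open('w5.pkl','rb'))
a,b=onz(s,(278,22),.19),onz(s,(275,113),.19);d=b-a
print(a,b,(a+b)/2,np.linalg.norm(d),np.degrees(np.arctan2(d[1],d[0])))
for p in((232,230),(296,258),(361,287)):print('lid',onz(s,p,.041))
for p in((424,115),):print('ball',onz(s,p,.105))
plan([(.4814,-.054,.30,-161),(.4814,-.054,.193,-161)])
E
```

```text
[ 0.44905029 -0.06272663  0.19      ] [ 0.5115932  -0.04277294  0.19      ] [ 0.48032174 -0.05274979  0.19      ] 0.06564880501494307 17.694763941049793
lid [ 0.66181178 -0.06516254  0.041     ]
lid [0.66776014 0.02147361 0.041     ]
lid [0.67499488 0.11330951 0.041     ]
ball [0.46015871 0.08498813 0.105     ]
at [0.5791 0.0231 0.3604] [ 180.    -0.  -158.9]
(0.4814, -0.054, 0.3, -161) d [0.595, -0.184, 0.302] r [0.0, -0.0, 0.012]
    d [0.591, -0.195, 0.302] r [0.0, -0.0, 0.012]
(0.4814, -0.054, 0.193, -161) d [-0.0, -0.0, 0.535] r [0.0, -0.0, -0.0]
    d [-0.001, -0.0, 0.535] r [0.0, -0.0, -0.0]
```

```bash

python3 -m creep '[{"grip":0.3,"delta_pos":[0.4,-0.13,0.2],"rotation":[0,0,0.03]},{"grip":0.3,"delta_pos":[0.8,-0.25,0.4],"rotation":[0,0,0.03]},{"grip":0.3,"delta_pos":[1,-0.31,0.6],"rotation":[0,0,0.03]},{"grip":0.3,"delta_pos":[1,-0.31,0.6],"rotation":[0,0,0.03]}]'
python3 - <<'E'
from h import *
plan([(.481,-.053,.24,-162),(.481,-.053,.191,-162)])
E
```

```text
clock: 17.35
tool_pos: [0.4936, -0.0422, 0.299]
orientation: [179.9, -0.1, -161.5]
force: [0.2, -0.4, 0.2]
opening: 0.0611
gripper_force: 0.0
at [ 0.4936 -0.0422  0.299 ] [ 1.799e+02 -1.000e-01 -1.615e+02]
(0.481, -0.053, 0.24, -162) d [0.153, -0.063, 0.59] r [0.001, -0.001, 0.005]
(0.481, -0.053, 0.191, -162) d [-0.0, -0.0, 0.49] r [-0.0, -0.0, 0.0]
```

```bash

python3 -m creep '[{"grip":0.3,"delta_pos":[0.15,-0.06,0.15],"rotation":[0,0,0]},{"grip":0.3,"delta_pos":[0.15,-0.06,0.4],"rotation":[0,0,0]},{"grip":0.3,"delta_pos":[0.15,-0.06,0.7],"rotation":[0,0,0]},{"grip":0.3,"delta_pos":[0.15,-0.06,1],"rotation":[0,0,0]},{"grip":0.3,"delta_pos":[0.15,-0.06,1],"rotation":[0,0,0]}]'
python3 -m creep '[{"grip":0.3,"delta_pos":[0,0,0.08],"rotation":[0,0,0]},{"grip":1,"delta_pos":[0,0,0.08],"rotation":[0,0,0]},{"grip":1,"delta_pos":[0,0,0.08],"rotation":[0,0,0]},{"grip":1,"delta_pos":[0,0,0.08],"rotation":[0,0,0]},{"grip":1,"delta_pos":[0,0,0.08],"rotation":[0,0,0]}]'
python3 -m creep '[{"grip":1,"delta_pos":[0,0,0],"rotation":[0,0,0]},{"grip":1,"delta_pos":[0,0,0],"rotation":[0,0,0]},{"grip":1,"delta_pos":[0,0,0],"rotation":[0,0,0]}]'
python3 - <<'E'
from h import *
plan([(.481,-.053,.26,-162),(.4535,-.20,.26,-162),(.4535,-.3455,.24,-162),(.4535,-.3455,.15,-162)])
E
```

```text
clock: 17.85
tool_pos: [0.4831, -0.0516, 0.1978]
orientation: [179.9, -0.3, -161.5]
force: [-0.5, -0.2, -0.6]
opening: 0.0613
gripper_force: 0.0
clock: 18.35
tool_pos: [0.4854, -0.0525, 0.1932]
orientation: [-180.0, 0.1, -161.6]
force: [0.1, 0.2, -0.8]
opening: 0.0349
gripper_force: 0.0
clock: 18.65
tool_pos: [0.4851, -0.0525, 0.1925]
orientation: [180.0, 0.0, -161.6]
force: [-1.4, 2.4, 1.4]
opening: 0.0111
gripper_force: 30.5
at [ 0.4851 -0.0525  0.1925] [ 180.     0.  -161.6]
(0.481, -0.053, 0.26, -162) d [0.041, 0.008, -0.675] r [0.0, 0.0, 0.004]
(0.4535, -0.2, 0.26, -162) d [0.358, -0.656, -0.0] r [0.0, 0.0, 0.0]
    d [0.358, -0.656, -0.0] r [0.0, 0.0, 0.0]
(0.4535, -0.3455, 0.24, -162) d [0.225, -0.692, 0.1] r [0.0, 0.0, 0.0]
    d [0.226, -0.692, 0.1] r [0.0, 0.0, 0.0]
(0.4535, -0.3455, 0.15, -162) d [0.0, -0.0, 0.9] r [0.0, 0.0, 0.0]
```

```bash

python3 -m creep '[{"grip":1,"delta_pos":[0,0,-0.1],"rotation":[0,0,0]},{"grip":1,"delta_pos":[0,0,-0.25],"rotation":[0,0,0]},{"grip":1,"delta_pos":[0,0,-0.45],"rotation":[0,0,0]},{"grip":1,"delta_pos":[0,0,-0.6],"rotation":[0,0,0]},{"grip":1,"delta_pos":[0,0,-0.7],"rotation":[0,0,0]}]'
python3 -m creep '[{"grip":1,"delta_pos":[0.06,-0.1,0],"rotation":[0,0,0]},{"grip":1,"delta_pos":[0.15,-0.27,0],"rotation":[0,0,0]},{"grip":1,"delta_pos":[0.26,-0.48,0],"rotation":[0,0,0]},{"grip":1,"delta_pos":[0.38,-0.7,0],"rotation":[0,0,0]},{"grip":1,"delta_pos":[0.48,-0.92,0],"rotation":[0,0,0]}]'
python3 -m creep '[{"grip":1,"delta_pos":[0.1,-0.22,0],"rotation":[0,0,0]},{"grip":1,"delta_pos":[0.2,-0.44,0],"rotation":[0,0,0]},{"grip":1,"delta_pos":[0.3,-0.64,0],"rotation":[0,0,0]},{"grip":1,"delta_pos":[0.38,-0.82,0],"rotation":[0,0,0]},{"grip":1,"delta_pos":[0.44,-0.96,0],"rotation":[0,0,0]}]'
python3 -m creep '[{"grip":1,"delta_pos":[0.07,-0.15,0],"rotation":[0,0,0]},{"grip":1,"delta_pos":[0.13,-0.3,0],"rotation":[0,0,0]},{"grip":1,"delta_pos":[0.2,-0.45,0],"rotation":[0,0,0]},{"grip":1,"delta_pos":[0.24,-0.55,0],"rotation":[0,0,0]},{"grip":1,"delta_pos":[0.24,-0.6,0],"rotation":[0,0,0]}]'
python3 -m creep '[{"grip":1,"delta_pos":[0,0,0],"rotation":[0,0,0]},{"grip":1,"delta_pos":[0,0,0],"rotation":[0,0,0]}]'
python3 - <<'E'
from h import *
plan([(.4575,-.3455,.2,-162),(.4575,-.3455,.145,-162)])
E
```

```text
clock: 19.15
tool_pos: [0.485, -0.0525, 0.2635]
orientation: [180.0, 0.0, -161.6]
force: [0.1, 0.5, -4.8]
opening: 0.0114
gripper_force: 30.0
clock: 19.65
tool_pos: [0.4672, -0.1562, 0.2614]
orientation: [179.9, -0.1, -161.6]
force: [0.7, -0.0, -5.5]
opening: 0.0109
gripper_force: 30.0
clock: 20.15
tool_pos: [0.4558, -0.2613, 0.2612]
orientation: [179.9, -0.1, -161.6]
force: [-0.1, -0.3, -4.0]
opening: 0.0109
gripper_force: 30.0
clock: 20.65
tool_pos: [0.4525, -0.3253, 0.2615]
orientation: [179.9, -0.1, -161.7]
force: [0.5, 0.2, -5.4]
opening: 0.0112
gripper_force: 30.0
clock: 20.85
tool_pos: [0.4532, -0.3241, 0.2621]
orientation: [180.0, -0.0, -161.6]
force: [-0.4, 0.4, -4.9]
opening: 0.0113
gripper_force: 30.0
at [ 0.4532 -0.3241  0.2621] [ 180.    -0.  -161.6]
(0.4575, -0.3455, 0.2, -162) d [0.027, -0.217, 0.621] r [0.0, -0.0, 0.005]
(0.4575, -0.3455, 0.145, -162) d [-0.0, -0.0, 0.55] r [0.0, -0.0, -0.0]
```

```bash

python3 -m creep '[{"grip":1,"delta_pos":[0.02,-0.1,0.1],"rotation":[0,0,0]},{"grip":1,"delta_pos":[0.03,-0.22,0.3],"rotation":[0,0,0]},{"grip":1,"delta_pos":[0.03,-0.22,0.55],"rotation":[0,0,0]},{"grip":1,"delta_pos":[0.03,-0.22,0.8],"rotation":[0,0,0]},{"grip":1,"delta_pos":[0.03,-0.22,0.95],"rotation":[0,0,0]}]'
python3 -m creep '[{"grip":1,"delta_pos":[0,0,0.06],"rotation":[0,0,0]},{"grip":1,"delta_pos":[0,0,0.12],"rotation":[0,0,0]},{"grip":1,"delta_pos":[0,0,0.15],"rotation":[0,0,0]},{"grip":1,"delta_pos":[0,0,0.15],"rotation":[0,0,0]}]'
python3 -m creep '[{"grip":1,"delta_pos":[0,0,0.03],"rotation":[0,0,0]},{"grip":1,"delta_pos":[0,0,0.06],"rotation":[0,0,0]},{"grip":1,"delta_pos":[0,0,0.06],"rotation":[0,0,0]}]'
```

```text
clock: 21.35
tool_pos: [0.4565, -0.3457, 0.1647]
orientation: [179.9, -0.1, -161.6]
force: [-0.6, -0.2, -4.2]
opening: 0.0112
gripper_force: 30.0
clock: 21.75
tool_pos: [0.4577, -0.3463, 0.1526]
orientation: [-180.0, 0.0, -161.6]
force: [0.9, -0.3, -5.0]
opening: 0.0112
gripper_force: 30.0
clock: 22.05
tool_pos: [0.4573, -0.3461, 0.1462]
orientation: [180.0, -0.0, -161.6]
force: [-1.3, 0.6, -5.7]
opening: 0.0114
gripper_force: 30.0
```

Still carrying about 5 N, so I'll lower in small steps until it touches.

```bash

python3 -m creep '[{"grip":1,"delta_pos":[0,0,0.01],"rotation":[0,0,0]},{"grip":1,"delta_pos":[0,0,0.02],"rotation":[0,0,0]},{"grip":1,"delta_pos":[0,0,0.02],"rotation":[0,0,0]}]'
python3 -m creep '[{"grip":1,"delta_pos":[0,0,0.01],"rotation":[0,0,0]},{"grip":1,"delta_pos":[0,0,0.015],"rotation":[0,0,0]},{"grip":1,"delta_pos":[0,0,0.015],"rotation":[0,0,0]}]'
```

```text
clock: 22.35
tool_pos: [0.4574, -0.3463, 0.1443]
orientation: [180.0, -0.0, -161.6]
force: [-0.2, 0.7, -4.8]
opening: 0.0108
gripper_force: 30.0
clock: 22.65
tool_pos: [0.4579, -0.3464, 0.1434]
orientation: [-180.0, 0.0, -161.6]
force: [-0.0, 2.0, -0.7]
opening: 0.0112
gripper_force: 30.0
```

```bash

python3 -m creep '[{"grip":0.4,"delta_pos":[0,0,0],"rotation":[0,0,0]},{"grip":0.4,"delta_pos":[0,0,0],"rotation":[0,0,0]},{"grip":0.4,"delta_pos":[0,0,0],"rotation":[0,0,0]},{"grip":0.4,"delta_pos":[0,0,0],"rotation":[0,0,0]},{"grip":0.4,"delta_pos":[0,0,-0.2],"rotation":[0,0,0]}]'
python3 -m creep '[{"grip":0.3,"delta_pos":[0,0,-0.4],"rotation":[0,0,0]},{"grip":0.3,"delta_pos":[0,0,-0.8],"rotation":[0,0,0]},{"grip":0.3,"delta_pos":[0,0,-1],"rotation":[0,0,0]}]'
python3 - <<'E'
from h import *
plan([(.50,-.30,.33,-165),(.58,0,.36,-170)])
E
```

```text
clock: 23.15
tool_pos: [0.4559, -0.3456, 0.1607]
orientation: [179.8, -0.2, -161.6]
force: [-0.6, -0.2, -0.2]
opening: 0.0456
gripper_force: 0.0
clock: 23.45
tool_pos: [0.4584, -0.3471, 0.2669]
orientation: [-179.8, 0.2, -161.6]
force: [-0.5, -0.5, 0.3]
opening: 0.0609
gripper_force: 0.0
at [ 0.4584 -0.3471  0.2669] [-179.8    0.2 -161.6]
(0.5, -0.3, 0.33, -165) d [-0.545, 0.313, -0.631] r [-0.002, 0.002, 0.038]
(0.58, 0, 0.36, -170) d [-0.388, 0.672, -0.075] r [-0.0, 0.0, 0.014]
    d [-0.372, 0.681, -0.075] r [-0.0, 0.0, 0.014]
    d [-0.358, 0.689, -0.076] r [-0.0, 0.0, 0.014]
    d [-0.342, 0.697, -0.075] r [-0.0, 0.0, 0.014]
```

```bash

python3 -m creep '[{"grip":0.3,"delta_pos":[-0.27,0.16,-0.4],"rotation":[0,0,0.02]},{"grip":0.3,"delta_pos":[-0.54,0.31,-0.7],"rotation":[0,0,0.04]}]'>/dev/null
python3 -m creep '[{"grip":0.2,"delta_pos":[-0.2,0.34,-0.04],"rotation":[0,0,0.04]},{"grip":0.2,"delta_pos":[-0.39,0.67,-0.07],"rotation":[0,0,0.07]}]'>/dev/null
python3 -m creep '[{"grip":0.2,"delta_pos":[-0.2,0.34,-0.04],"rotation":[0,0,0.04]},{"grip":0.2,"delta_pos":[-0.33,0.72,-0.07],"rotation":[0,0,0.07]}]'>/dev/null
python3 -m creep '[{"grip":0.2,"delta_pos":[-0.15,0.38,-0.04],"rotation":[0,0,0.04]},{"grip":0.2,"delta_pos":[-0.23,0.76,-0.07],"rotation":[0,0,0.06]}]'>/dev/null
python3 -m creep '[{"grip":0.2,"delta_pos":[-0.1,0.35,0],"rotation":[0,0,0.03]},{"grip":0.2,"delta_pos":[-0.15,0.7,0],"rotation":[0,0,0.04]},{"grip":0.2,"delta_pos":[-0.15,0.7,0],"rotation":[0,0,0.04]},{"grip":0.2,"delta_pos":[-0.15,0.7,0],"rotation":[0,0,0.04]}]'
python3 - <<'E'
from h import *
import pickle
s=snap('wrist');pickle.dump(s,open('w6.pkl','wb'));im=s['color'][:300,:,::-1]
cv2.imwrite('pics/w6.png',cv2.resize(im,(800,375),interpolation=cv2.INTER_CUBIC));print(tool()[0])
E
```

```text
clock: 24.65
tool_pos: [0.5804, -0.0024, 0.3537]
orientation: [-180.0, -0.0, 173.3]
force: [0.4, -0.0, 0.5]
opening: 0.0699
gripper_force: 0.0
[ 0.58025613 -0.00311579  0.35383701]
```

View pics/w6.png

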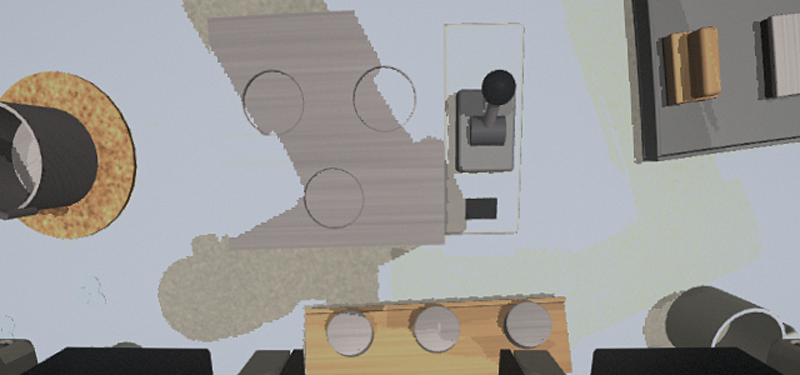

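The pot stands upright on the trivet, inside the cork. In the crop, the three pockets are at (273,103), (385,98) and (334,198), and the lids are at (350,332), (437,328) and (528,323).

```bash
cat > fit.py <<'E'
from h import *
import pickle
from scipy.optimize import least_squares
def pocket(s,X0,z=.055,rad=.0265):
    g=cv2.GaussianBlur(cv2.cvtColor(s['color'],cv2.COLOR_RGB2GRAY),(3,3),0).astype(np.float32)
    c=np.array(X0[:2],float);rs=np.linspace(.021,.032,45)
    for k in range(3):
        pts=[]
        for a in np.linspace(0,2*np.pi,120,endpoint=False):
            d=np.array([np.cos(a),np.sin(a)]);W=np.c_[c+rs[:,None]*d,np.full(len(rs),z)]
            u=proj(s,W).astype(np.float32);v=cv2.remap(g,u[:,0].reshape(1,-1),u[:,1].reshape(1,-1),cv2.INTER_LINEAR)[0]
            v=v-np.linspace(v[:5].mean(),v[-5:].mean(),len(v));i=np.argmin(v)
            if v[i]<-4 and 2<i<42: pts.append(c+rs[i]*d)
        pts=np.array(pts)
        r=least_squares(lambda p:np.hypot(*(pts-p[:2]).T)-p[2],[*c,rad],loss='soft_l1',f_scale=.0007);c=r.x[:2]
    return c,r.x[2],len(pts)
E
python3 - <<'E'
from fit import *
s=pickle.load(open('w6.pkl','rb'));cs=[]
for p in((218.6,82.6),(308.2,78.6),(267.4,158.6)):
    c,r,n=pocket(s,onz(s,p,.055));cs.append(c);print('pocket',c.round(4),round(r,4),n)
cs=np.array(cs);print('mid',cs.mean(0),'sides',[np.linalg.norm(cs[i]-cs[i-1]).round(4) for i in range(3)])
hsv=cv2.cvtColor(s['color'],cv2.COLOR_RGB2HSV);print([hsv[y,x].tolist() for x,y in((280,265),(349,262),(300,285))])
rgb=s['color'].astype(int);rack=((rgb[...,0]-rgb[...,2])>50).astype(np.uint8);rack[:225]=0;rack[276:]=0
c=max(cv2.findContours(rack,0,2)[0],key=cv2.contourArea);m=np.zeros_like(rack);cv2.fillPoly(m,[cv2.convexHull(c)],1);m&=1-rack
m=cv2.morphologyEx(m,cv2.MORPH_OPEN,np.ones((7,7)))
for q in cv2.findContours(m,0,2)[0]:
    (x,y),r=cv2.minEnclosingCircle(q);print('lid',x,y,r,cv2.fitEllipse(q),onz(s,(x,y),.041).round(4))
plan([(.60,.02,.30,175.5)])
E
```

```text
pocket [ 0.4431 -0.0985] 0.0264 117
pocket [ 0.4523 -0.0025] 0.0265 120
pocket [ 0.531  -0.0583] 0.0265 120
mid [ 0.47545245 -0.05309705] sides [np.float64(0.0967), np.float64(0.0965), np.float64(0.0965)]
[[9, 21, 174], [5, 20, 153], [18, 103, 180]]
lid 362.0 259.0 9.434081077575684 ((362.3521423339844, 258.9390563964844), (9.359501838684082, 21.383312225341797), 162.2856903076172) [0.6674 0.0387 0.041 ]
lid 406.0 254.84091186523438 11.55541706085205 ((405.14373779296875, 253.53274536132812), (12.23881721496582, 25.009143829345703), 0.9373785257339478) [0.6684 0.0938 0.041 ]
at [ 0.5803 -0.0031  0.3538] [-180.    -0.   173.3]
(0.6, 0.02, 0.3, 175.5) d [-0.169, 0.253, 0.538] r [-0.0, -0.0, -0.025]
```

```bash

python3 -m creep '[{"grip":0,"delta_pos":[-0.4,0.15,0],"rotation":[0,0,-0.025]},{"grip":0,"delta_pos":[-0.8,0.3,0.1],"rotation":[0,0,-0.025]},{"grip":0,"delta_pos":[-0.9,0.35,0.1],"rotation":[0,0,-0.025]},{"grip":0,"delta_pos":[-0.9,0.35,0.1],"rotation":[0,0,-0.025]},{"grip":0,"delta_pos":[-0.9,0.35,0.1],"rotation":[0,0,-0.025]}]'
cat > lids.py <<'E'
from fit import *
s=snap('wrist','lid_%d.png'%(ctrl.get_obs()['clock']*10))
rgb=s['color'].astype(int);rack=((rgb[...,0]-rgb[...,2])>45).astype(np.uint8);rack[275:]=0
rack=cv2.morphologyEx(rack,cv2.MORPH_OPEN,np.ones((3,3)))
# rack region: near expected place
X=np.array([[.64,-.12,.03],[.64,.16,.03],[.74,.16,.05],[.74,-.12,.05]]);roi=np.zeros_like(rack);cv2.fillPoly(roi,[proj(s,X).astype(np.int32)],1);roi[275:]=0
c=max(cv2.findContours(rack*roi,0,2)[0],key=cv2.contourArea);m=np.zeros_like(rack);cv2.fillPoly(m,[cv2.convexHull(c)],1);m&=1-rack
m=cv2.morphologyEx(m,cv2.MORPH_OPEN,np.ones((9,9)))
print('rack box',cv2.minAreaRect(np.array([onz(s,p,.035)[:2] for p in c[:,0]],np.float32)))
for q in cv2.findContours(m,0,2)[0]:
    if cv2.contourArea(q)<200: continue
    e=cv2.fitEllipse(q);print('lid px',np.round(e[0],1),np.round(e[1],1),round(e[2]),'at z.041',onz(s,e[0],.041).round(4))
E
python3 lids.py; python3 -c "from h import *; plan([])"; ls pics
```

```text
clock: 25.2
tool_pos: [0.6735, 0.02, 0.3439]
orientation: [-180.0, -0.0, 175.4]
force: [-0.3, 0.3, 0.5]
opening: 0.0877
gripper_force: 0.0
rack box ((0.6866523623466492, 0.022225022315979004), (0.2783772945404053, 0.07601375877857208), 85.60323333740234)
lid px [249.5 194. ] [41.2 43.2] 70 at z.041 [ 0.6652 -0.0631  0.041 ]
lid px [401.1 192.5] [40.6 41.6] 34 at z.041 [0.6775 0.113  0.041 ]
lid px [322.9 193.3] [40.6 44.5] 22 at z.041 [0.6713 0.0221 0.041 ]
at [0.6733 0.02   0.3446] [180.    0.  175.4]
lid_252.png
scene0.png
scenec.png
side0.png
side5.png
sidec.png
w1.png
w2.png
w3.png
w4.png
w5.png
w6.png
wrist0.png
```

```bash
python3 - <<'E'
from fit import *
s=ctrl.snapshot('side');w=ctrl.snapshot('wrist')
def blobs(s,bot):
    rgb=s['color'].astype(int);rack=((rgb[...,0]-rgb[...,2])>(40 if bot<300 else 22)).astype(np.uint8)
    X=np.array([[.64,-.12,.03],[.64,.16,.03],[.74,.16,.05],[.74,-.12,.05]]);roi=np.zeros_like(rack);cv2.fillPoly(roi,[proj(s,X).astype(np.int32)],1);roi[bot:]=0
    rack=rack*roi
    c=max(cv2.findContours(rack,0,2)[0],key=cv2.contourArea);m=np.zeros_like(rack);cv2.fillPoly(m,[cv2.convexHull(c)],1);m&=1-rack
    m=cv2.morphologyEx(m,cv2.MORPH_OPEN,np.ones((5,5)))
    n,l,st,ce=cv2.connectedComponentsWithStats(m);out=[(tuple(ce[i]),st[i].tolist()) for i in range(1,n) if st[i,4]>100]
    print([o[1] for o in out]);return [o[0] for o in out]
A=sorted(blobs(s,480));B=sorted(blobs(w,275),reverse=True)
for a,b in zip(A,B):
    c1,d1=ray(s,a);c2,d2=ray(w,b);k=np.linalg.lstsq(np.stack([d1,-d2],1),c2-c1,rcond=None)[0]
    print(np.round(a,1),np.round(b,1),((c1+k[0]*d1+c2+k[1]*d2)/2).round(4),np.linalg.norm(c1+k[0]*d1-c2-k[1]*d2).round(4))
E
```

```text
[[308, 224, 19, 18, 270], [332, 244, 19, 19, 297], [356, 264, 20, 21, 330]]
[[303, 173, 40, 42, 1355], [381, 172, 41, 42, 1350], [228, 177, 42, 39, 1301]]
[317.  232.6] [400.7 192.4] [0.6789 0.1139 0.0356] 0.0008
[340.9 253.1] [322.6 193.2] [0.6728 0.0219 0.0355] 0.0008
[365.3 273.9] [248.6 195.2] [ 0.6676 -0.0652  0.0351] 0.0002
```

```bash
cat > lp.py <<'E'
from h import *
n=np.array([-.4985,.0384,.866])
M=[np.array(m) for m in((.6789,.1139,.0355),(.6728,.0219,.0355),(.6676,-.0652,.0353))]
PK=[(.4431,-.0985),(.4523,-.0025),(.531,-.0583)]
def pre(i,d=.08): return (*(M[i]+n*(.019+d)),175.6,30,-4.4)
E
python3 -c "
from lp import *
print(pre(1))
plan([(.62,.02,.25,175.6,30,-4.4),pre(1),pre(1,0)])"
```

```text
(np.float64(0.6234485), np.float64(0.025701599999999998), np.float64(0.12123400000000001), 175.6, 30, -4.4)
at [0.6732 0.0203 0.3452] [1.800e+02 1.000e-01 1.754e+02]
(0.62, 0.02, 0.25, 175.6, 30, -4.4) d [0.266, -0.023, 0.475] r [-0.0, -0.166, -0.001]
    d [0.379, -0.023, 0.391] r [-0.0, -0.166, -0.001]
(np.float64(0.6234485), np.float64(0.025701599999999998), np.float64(0.12123400000000001), 175.6, 30, -4.4) d [0.309, 0.03, 0.565] r [-0.0, -0.0, 0.0]
    d [0.308, 0.03, 0.566] r [-0.0, -0.0, 0.0]
(np.float64(0.6633285), np.float64(0.0226296), np.float64(0.051954), 175.6, 30, -4.4) d [-0.0, 0.001, 0.8] r [-0.0, -0.0, 0.0]
```

```bash

python3 -m creep '[{"grip":0,"delta_pos":[0.13,0,0.24],"rotation":[0,-0.08,0]},{"grip":0,"delta_pos":[0.27,-0.02,0.47],"rotation":[0,-0.166,0]}]' >/dev/null
python3 -m creep '[{"grip":0,"delta_pos":[0.2,-0.02,0.2],"rotation":[0,-0.08,0]},{"grip":0,"delta_pos":[0.38,-0.02,0.39],"rotation":[0,-0.166,0]}]'
python3 -m creep '[{"grip":0,"delta_pos":[0.3,0.03,0.4],"rotation":[0,0,0]},{"grip":0,"delta_pos":[0.62,0.06,0.8],"rotation":[0,0,0]},{"grip":0,"delta_pos":[0.62,0.06,1],"rotation":[0,0,0]},{"grip":0,"delta_pos":[0.62,0.06,1],"rotation":[0,0,0]},{"grip":0,"delta_pos":[0.62,0.06,1],"rotation":[0,0,0]}]'
python3 -c "
from lp import *
plan([pre(1,.03),pre(1,0)])"
```

```text
clock: 25.75
tool_pos: [0.6296, 0.0124, 0.265]
orientation: [-179.2, 27.0, 174.9]
force: [2.6, -4.1, 1.8]
opening: 0.0878
gripper_force: 0.0
clock: 26.25
tool_pos: [0.6206, 0.0143, 0.1505]
orientation: [-178.8, 26.0, 175.1]
force: [-0.2, -1.9, 0.1]
opening: 0.0874
gripper_force: 0.0
at [0.6206 0.0143 0.1505] [-178.8   26.   175.1]
(np.float64(0.6483734999999999), np.float64(0.0237816), np.float64(0.077934), 175.6, 30, -4.4) d [0.077, 0.134, 0.767] r [-0.016, -0.044, -0.005]
(np.float64(0.6633285), np.float64(0.0226296), np.float64(0.051954), 175.6, 30, -4.4) d [0.0, -0.0, 0.3] r [0.0, -0.0, 0.0]
```

```bash

python3 -m creep '[{"grip":0,"delta_pos":[0.04,0.06,0.15],"rotation":[-0.016,-0.044,-0.005]},{"grip":0,"delta_pos":[0.08,0.13,0.4],"rotation":[-0.016,-0.044,-0.005]},{"grip":0,"delta_pos":[0.08,0.13,0.5],"rotation":[-0.016,-0.044,-0.005]},{"grip":0,"delta_pos":[0.08,0.13,0.5],"rotation":[-0.016,-0.044,-0.005]},{"grip":0,"delta_pos":[0.08,0.13,0.5],"rotation":[-0.016,-0.044,-0.005]}]'
python3 -c "
from lp import *
plan([pre(1,.03),pre(1,0)])"
```

```text
clock: 26.75
tool_pos: [0.6469, 0.022, 0.1418]
orientation: [179.5, 26.0, 175.7]
force: [-0.3, 0.0, -0.4]
opening: 0.0875
gripper_force: 0.0
at [0.6469 0.022  0.1418] [179.5  26.  175.7]
(np.float64(0.6483734999999999), np.float64(0.0237816), np.float64(0.077934), 175.6, 30, -4.4) d [0.268, 0.013, 0.58] r [0.006, -0.045, 0.001]
(np.float64(0.6633285), np.float64(0.0226296), np.float64(0.051954), 175.6, 30, -4.4) d [-0.0, -0.0, 0.3] r [0.0, 0.0, -0.0]
```

```bash
python3 -c "
from lp import *
o=ctrl.get_obs();print(np.round(o['joint_pos'],2),np.round(o['qvel'],1))"
```

```text
[  11.34   10.89  -51.53   69.64   -6.68 -173.61] [-0.1 -0.4 -0.5  0.4  0.1  0. ]
```

```bash
cat >> lp.py <<'E'
TG=12
def tz(R): return R.apply([0,0,1])
def lid(i,d=0,s=0):   # d: standoff along tool z, s: shift up-slope
    R=ori(175.6,TG,-4.4);p=M[i]-.001*n-(.022+d)*tz(R);return (*p,175.6,TG,-4.4)
def put(k,h=0,psi=0,ex=0,ey=0):
    a=(175.6+psi,-(30-TG),-4.4+psi);R=ori(*a);p=np.array([PK[k][0]+ex,PK[k][1]+ey,.059+h])-.022*tz(R);return (*p,*a)
E
python3 -c "
from lp import *
plan([(.63,.02,.18,175.6,12,-4.4),lid(1,.05),lid(1)])"
```

```text
at [0.6469 0.022  0.1418] [179.5  26.  175.7]
(0.63, 0.02, 0.18, 175.6, 12, -4.4) d [-0.017, -0.029, -0.417] r [0.006, 0.155, 0.002]
(np.float64(0.6583729775043999), np.float64(0.023010056365613422), np.float64(0.105060627252834), 175.6, 12, -4.4) d [-0.118, 0.051, 0.792] r [0.0, 0.0, -0.0]
(np.float64(0.6687379236818999), np.float64(0.02221251722282632), np.float64(0.05615324721614372), 175.6, 12, -4.4) d [-0.0, 0.0, 0.5] r [0.0, 0.0, -0.0]
```

```bash

python3 -m creep '[{"grip":0,"delta_pos":[0,0,-0.2],"rotation":[0,0.08,0]},{"grip":0,"delta_pos":[-0.02,-0.03,-0.42],"rotation":[0.006,0.155,0]},{"grip":0,"delta_pos":[-0.02,-0.03,-0.42],"rotation":[0.006,0.155,0]},{"grip":0,"delta_pos":[-0.02,-0.03,-0.42],"rotation":[0.006,0.155,0]}]'
python3 -c "
from lp import *
print(np.round(ctrl.get_obs()['joint_pos'],1))
plan([lid(1,.05),lid(1)])"
```

```text
clock: 27.15
tool_pos: [0.6406, 0.0035, 0.1829]
orientation: [-177.6, 17.9, 174.8]
force: [1.1, -3.6, 1.5]
opening: 0.0879
gripper_force: 0.0
[  22.9   11.3  -31.1   18.7  -34.3 -132.8]
at [0.6406 0.0035 0.1829] [-177.6   17.9  174.8]
(np.float64(0.6583729775043999), np.float64(0.023010056365613422), np.float64(0.105060627252834), 175.6, 12, -4.4) d [0.087, 0.243, 0.781] r [-0.029, 0.065, -0.01]
(np.float64(0.6687379236818999), np.float64(0.02221251722282632), np.float64(0.05615324721614372), 175.6, 12, -4.4) d [0.0, -0.001, 0.5] r [0.0, -0.0, -0.0]
```

```bash

python3 -m creep '[{"grip":0,"delta_pos":[0.03,0.1,0.1],"rotation":[-0.029,0.065,-0.01]},{"grip":0,"delta_pos":[0.09,0.24,0.3],"rotation":[-0.029,0.065,-0.01]},{"grip":0,"delta_pos":[0.09,0.24,0.5],"rotation":[-0.029,0.065,-0.01]},{"grip":0,"delta_pos":[0.09,0.24,0.5],"rotation":[-0.029,0.065,-0.01]},{"grip":0,"delta_pos":[0.09,0.24,0.5],"rotation":[-0.029,0.065,-0.01]}]'
python3 -c "
from lp import *
print(np.round(ctrl.get_obs()['joint_pos'],1))
plan([lid(1,.05),lid(1)])"
```

```text
clock: 27.65
tool_pos: [0.6513, 0.0232, 0.1314]
orientation: [-179.9, 12.2, 175.6]
force: [-0.2, 0.3, 1.0]
opening: 0.0876
gripper_force: 0.0
[  22.1   17.8  -24.9    9.3  -36.8 -123.5]
at [0.6513 0.0232 0.1314] [-179.9   12.2  175.6]
(np.float64(0.6583729775043999), np.float64(0.023010056365613422), np.float64(0.105060627252834), 175.6, 12, -4.4) d [-0.014, 0.005, 0.272] r [-0.002, 0.002, -0.0]
(np.float64(0.6687379236818999), np.float64(0.02221251722282632), np.float64(0.05615324721614372), 175.6, 12, -4.4) d [-0.0, -0.001, 0.5] r [0.0, -0.0, -0.0]
```

```bash

python3 -m creep '[{"grip":0,"delta_pos":[-0.01,0,0.15],"rotation":[0,0,0]},{"grip":0,"delta_pos":[-0.014,0,0.35],"rotation":[0,0,0]},{"grip":0,"delta_pos":[-0.014,0,0.55],"rotation":[0,0,0]},{"grip":0,"delta_pos":[-0.014,0,0.7],"rotation":[0,0,0]},{"grip":0,"delta_pos":[-0.014,0,0.7],"rotation":[0,0,0]}]'
python3 -c "
from lp import *
plan([lid(1)])"
```

```text
clock: 28.15
tool_pos: [0.6671, 0.0213, 0.0624]
orientation: [-179.8, 12.1, 175.5]
force: [-0.4, -0.4, -0.6]
opening: 0.0878
gripper_force: 0.0
at [0.6671 0.0213 0.0624] [-179.8   12.1  175.5]
(np.float64(0.6687379236818999), np.float64(0.02221251722282632), np.float64(0.05615324721614372), 175.6, 12, -4.4) d [-0.002, 0.01, 0.065] r [-0.002, 0.001, -0.001]
```

```bash

python3 -m creep '[{"grip":0,"delta_pos":[0,0.01,0.06],"rotation":[0,0,0]},{"grip":0.2,"delta_pos":[0,0.01,0.06],"rotation":[0,0,0]},{"grip":1,"delta_pos":[0,0.01,0.06],"rotation":[0,0,0]},{"grip":1,"delta_pos":[0,0.01,0.06],"rotation":[0,0,0]},{"grip":1,"delta_pos":[0,0.01,0.06],"rotation":[0,0,0]}]'
python3 -m creep '[{"grip":1,"delta_pos":[0,0,0],"rotation":[0,0,0]},{"grip":1,"delta_pos":[0,0,0],"rotation":[0,0,0]},{"grip":1,"delta_pos":[0,0,0],"rotation":[0,0,0]},{"grip":1,"delta_pos":[0,0,0],"rotation":[0,0,0]}]'
python3 -c "
from lp import *
plan([lid(1),(.64,.02,.16,175.6,12,-4.4),(.55,-.05,.17,*put(2)[3:]),put(2,.03),put(2)])"
```

```text
clock: 28.65
tool_pos: [0.6696, 0.0228, 0.0579]
orientation: [-179.9, 12.3, 175.6]
force: [-0.2, 0.1, 1.2]
opening: 0.0612
gripper_force: 0.0
clock: 29.05
tool_pos: [0.6694, 0.0227, 0.0574]
orientation: [-179.9, 12.2, 175.6]
force: [-1.1, 0.6, 1.8]
opening: 0.0454
gripper_force: 30.0
at [0.6694 0.0227 0.0574] [-179.9   12.2  175.6]
(np.float64(0.6687379236818999), np.float64(0.02221251722282632), np.float64(0.05615324721614372), 175.6, 12, -4.4) d [0.009, -0.005, 0.011] r [-0.001, 0.002, -0.0]
(0.64, 0.02, 0.16, 175.6, 12, -4.4) d [0.031, -0.023, -0.538] r [-0.0, 0.0, -0.0]
    d [0.031, -0.022, -0.537] r [-0.0, 0.0, -0.0]
(0.55, -0.05, 0.17, 175.6, -18, -4.4) d [0.402, -0.384, -0.137] r [-0.0, 0.167, -0.0]
    d [0.423, -0.384, -0.028] r [-0.0, 0.167, -0.0]
(np.float64(0.5377783373839815), np.float64(-0.05882156463662856), np.float64(0.10992324335849338), 175.6, -18, -4.4) d [-0.076, -0.097, 0.607] r [-0.0, -0.0, -0.001]
(np.float64(0.5377783373839815), np.float64(-0.05882156463662856), np.float64(0.07992324335849338), 175.6, -18, -4.4) d [-0.093, -0.0, 0.285] r [-0.0, -0.0, 0.0]
```

```bash

python3 -m creep '[{"grip":1,"delta_pos":[0.01,0,-0.2],"rotation":[0,0,0]},{"grip":1,"delta_pos":[0.03,-0.02,-0.5],"rotation":[0,0,0]},{"grip":1,"delta_pos":[0.06,-0.04,-0.9],"rotation":[0,0,0]},{"grip":1,"delta_pos":[0.06,-0.04,-1],"rotation":[0,0,0]}]'
python3 -m creep '[{"grip":1,"delta_pos":[0.2,-0.2,-0.07],"rotation":[0,0.06,0]},{"grip":1,"delta_pos":[0.4,-0.38,-0.14],"rotation":[0,0.12,0]},{"grip":1,"delta_pos":[0.4,-0.38,-0.14],"rotation":[0,0.167,0]}]'
python3 -m creep '[{"grip":1,"delta_pos":[0.2,-0.2,-0.03],"rotation":[0,0.06,0]},{"grip":1,"delta_pos":[0.42,-0.38,-0.03],"rotation":[0,0.12,0]},{"grip":1,"delta_pos":[0.42,-0.38,-0.03],"rotation":[0,0.167,0]},{"grip":1,"delta_pos":[0.42,-0.38,-0.03],"rotation":[0,0.167,0]}]'
python3 -c "
from lp import *
o=ctrl.get_obs();print(np.round(o['joint_pos'],1),o['opening'])
snap('wrist','w7.png')
plan([put(2,.03),put(2)])"
```

```text
clock: 29.45
tool_pos: [0.6432, 0.0214, 0.158]
orientation: [-180.0, 12.5, 175.6]
force: [1.2, 0.5, -0.4]
opening: 0.0448
gripper_force: 30.0
clock: 29.75
tool_pos: [0.5955, -0.0145, 0.1603]
orientation: [-180.0, -3.0, 175.5]
force: [1.0, -0.2, -0.3]
opening: 0.0452
gripper_force: 30.0
clock: 30.15
tool_pos: [0.5532, -0.0488, 0.1626]
orientation: [-179.8, -18.1, 175.4]
force: [-0.3, 0.3, -0.6]
opening: 0.0449
gripper_force: 30.0
[  11.8   24.    -6.1   -5.   -77.3 -104.5] 0.04489980050990695
at [ 0.5531 -0.0485  0.1628] [-179.9  -17.9  175.4]
(np.float64(0.5377783373839815), np.float64(-0.05882156463662856), np.float64(0.10992324335849338), 175.6, -18, -4.4) d [-0.024, -0.114, 0.548] r [-0.001, 0.001, -0.002]
(np.float64(0.5377783373839815), np.float64(-0.05882156463662856), np.float64(0.07992324335849338), 175.6, -18, -4.4) d [-0.093, 0.0, 0.285] r [-0.0, 0.0, 0.0]
```

View pics/w7.png

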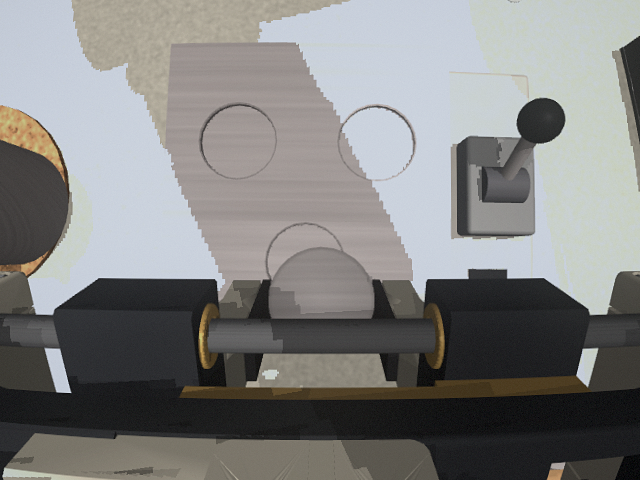

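The lid is held dome-up, with its far silhouette edge at (321,247). Pocket 2 is just ahead of it at (304,258), and the other pockets are at (238,141) and (377,141).

```bash
python3 -c "
from lp import *
from fit import pocket
s=ctrl.snapshot('wrist')
for k in (0,1):print(pocket(s,PK[k]))
p,R=tool();tip=p+.022*tz(R)
up=Ro.from_rotvec(np.array([0,0,0])).apply(R.apply([-np.sin(np.radians(18)),0,-np.cos(np.radians(18))]));print('up',up)
a=np.linspace(0,2*np.pi,72)
e1=np.cross([0,1,0],up);e1/=np.linalg.norm(e1);e2=np.cross(up,e1)
for h,r in((0,.023),(.013,.023),(.016,.021)):
    P=tip+(h-.008)*up+r*(np.cos(a)[:,None]*e1+np.sin(a)[:,None]*e2);u=proj(s,P);i=u[:,1].argmin();print(h,u[i].round(1),u[:,0].min().round(1),u[:,0].max().round(1))
"
```

```text
(array([ 0.44368432, -0.09873921]), np.float64(0.026319415850943217), 120)
(array([ 0.45274797, -0.00295516]), np.float64(0.02632214107460846), 120)
up [ 0.58370179 -0.04393124  0.8107788 ]
0 [320.9 246.3] 273.0 370.9
0.013 [320.9 264.6] 270.0 374.1
0.016 [321.  273.1] 273.8 370.3
```

```bash
python3 -c "
from lp import *
s=ctrl.snapshot('wrist')
p,R=tool();tip=p+.022*tz(R)
up=R.apply([np.sin(np.radians(18)),0,-np.cos(np.radians(18))]);print('up',up)
a=np.linspace(0,2*np.pi,72)
e1=np.cross([0,1,0],up);e1/=np.linalg.norm(e1);e2=np.cross(up,e1)
for sh in (0,.003):
  for h,r in((0,.023),(.013,.023),(.016,.021)):
    P=tip+(h-.008)*up+r*(np.cos(a)[:,None]*e1+np.sin(a)[:,None]*e2)-sh*e1;u=proj(s,P);i=u[:,1].argmin();print(sh,e1.round(2),h,u[i].round(1),u[:,0].min().round(1),u[:,0].max().round(1))
"
```

```text
up [-0.00329088  0.00256666  0.99999129]
0 [ 1. -0.  0.] 0 [320.1 247.4] 273.3 370.3
0 [ 1. -0.  0.] 0.013 [320.1 247.1] 269.7 374.1
0 [ 1. -0.  0.] 0.016 [320.2 251.6] 273.4 370.4
0.003 [ 1. -0.  0.] 0 [319.7 241.1] 272.9 369.7
0.003 [ 1. -0.  0.] 0.013 [319.6 240.3] 269.2 373.5
0.003 [ 1. -0.  0.] 0.016 [319.7 244.7] 272.8 369.9
```

```bash
sed -i 's/^PK=.*/PK=[(.4434,-.0986),(.4525,-.0027),(.5312,-.0585)]/' lp.py
python3 -m creep '[{"grip":1,"delta_pos":[-0.02,-0.1,0.2],"rotation":[0,0,0]},{"grip":1,"delta_pos":[-0.02,-0.114,0.4],"rotation":[0,0,0]},{"grip":1,"delta_pos":[-0.024,-0.114,0.55],"rotation":[0,0,0]},{"grip":1,"delta_pos":[-0.07,-0.114,0.68],"rotation":[0,0,0]},{"grip":1,"delta_pos":[-0.07,-0.114,0.68],"rotation":[0,0,0]}]'
python3 -m creep '[{"grip":1,"delta_pos":[0,0,0],"rotation":[0,0,0]},{"grip":1,"delta_pos":[0,0,0],"rotation":[0,0,0]}]'
python3 -c "
from lp import *
plan([put(2,.008)]);plan([put(2,.0005)])"
```

```text
clock: 30.8
tool_pos: [0.5367, -0.0583, 0.0961]
orientation: [-179.9, -17.9, 175.5]
force: [-0.0, 0.0, -0.4]
opening: 0.0454
gripper_force: 30.0
clock: 31.0
tool_pos: [0.5384, -0.0584, 0.0981]
orientation: [-179.9, -17.8, 175.5]
force: [0.0, 0.7, -0.4]
opening: 0.0454
gripper_force: 30.0
at [ 0.5384 -0.0584  0.0981] [-179.9  -17.8  175.5]
(np.float64(0.5379783373839815), np.float64(-0.05902156463662857), np.float64(0.08792324335849339), 175.6, -18, -4.4) d [-0.028, -0.006, 0.098] r [-0.001, 0.003, -0.001]
at [ 0.5384 -0.0584  0.0981] [-179.9  -17.8  175.5]
(np.float64(0.5379783373839815), np.float64(-0.05902156463662857), np.float64(0.08042324335849338), 175.6, -18, -4.4) d [-0.051, -0.006, 0.169] r [-0.001, 0.003, -0.001]
```

```bash

python3 -m creep '[{"grip":1,"delta_pos":[-0.02,-0.006,0.06],"rotation":[0,0.003,0]},{"grip":1,"delta_pos":[-0.035,-0.006,0.12],"rotation":[0,0.003,0]},{"grip":1,"delta_pos":[-0.045,-0.006,0.15],"rotation":[0,0.003,0]},{"grip":1,"delta_pos":[-0.051,-0.006,0.17],"rotation":[0,0.003,0]},{"grip":1,"delta_pos":[-0.051,-0.006,0.17],"rotation":[0,0.003,0]}]'
python3 -m creep '[{"grip":1,"delta_pos":[0,0,0],"rotation":[0,0,0]},{"grip":1,"delta_pos":[0,0,0],"rotation":[0,0,0]}]'
python3 -c "
from lp import *
plan([put(2,.0)])"
```

```text
clock: 31.5
tool_pos: [0.537, -0.0593, 0.0792]
orientation: [-179.9, -18.2, 175.5]
force: [0.5, -0.2, 0.2]
opening: 0.0452
gripper_force: 30.0
clock: 31.7
tool_pos: [0.5373, -0.0592, 0.0797]
orientation: [-179.9, -18.1, 175.5]
force: [-0.6, 0.2, -1.2]
opening: 0.0451
gripper_force: 30.0
at [ 0.5373 -0.0592  0.0797] [-179.9  -18.1  175.5]
(np.float64(0.5379783373839815), np.float64(-0.05902156463662857), np.float64(0.07992324335849338), 175.6, -18, -4.4) d [-0.006, 0.002, -0.004] r [-0.001, -0.001, -0.001]
```

```bash

python3 -m creep '[{"grip":0.35,"delta_pos":[0,0,0],"rotation":[0,0,0]},{"grip":0.3,"delta_pos":[0,0,0],"rotation":[0,0,0]},{"grip":0.3,"delta_pos":[0,0,0],"rotation":[0,0,0]},{"grip":0.2,"delta_pos":[0.05,0,-0.15],"rotation":[0,0,0]},{"grip":0.2,"delta_pos":[0.1,0,-0.4],"rotation":[0,0,0]}]'
python3 -m creep '[{"grip":0.1,"delta_pos":[0.1,0,-0.4],"rotation":[0,-0.08,0]},{"grip":0,"delta_pos":[0.15,0,-0.8],"rotation":[0,-0.16,0]},{"grip":0,"delta_pos":[0.15,0,-0.8],"rotation":[0,-0.19,0]},{"grip":0,"delta_pos":[0.15,0,-0.8],"rotation":[0,-0.19,0]}]'
python3 -c "
from lp import *
plan([(.62,.03,.22,175.6,0,0),(.655,.11,.17,175.6,12,-4.4),lid(0,.05),lid(0,0)])"
```

```text
clock: 32.2
tool_pos: [0.5388, -0.0594, 0.1199]
orientation: [-179.8, -18.3, 175.5]
force: [1.1, -0.6, 0.9]
opening: 0.0687
gripper_force: 0.0
clock: 32.6
tool_pos: [0.5499, -0.0598, 0.2035]
orientation: [-180.0, -0.8, 175.6]
force: [0.7, 0.5, -0.0]
opening: 0.0873
gripper_force: 0.0
at [ 0.5499 -0.0598  0.2035] [-180.    -0.8  175.6]
(0.62, 0.03, 0.22, 175.6, 0, 0) d [-0.313, 0.475, -0.087] r [-0.0, -0.004, -0.0]
    d [-0.314, 0.475, -0.085] r [-0.0, -0.004, -0.0]
(0.655, 0.11, 0.17, 175.6, 12, -4.4) d [-0.144, 0.412, 0.25] r [-0.0, -0.067, -0.0]
    d [-0.117, 0.413, 0.263] r [-0.0, -0.067, -0.0]
(np.float64(0.6644729775043999), np.float64(0.11501005636561343), np.float64(0.105060627252834), 175.6, 12, -4.4) d [0.047, 0.057, 0.654] r [-0.001, 0.0, -0.0]
(np.float64(0.6748379236818999), np.float64(0.11421251722282633), np.float64(0.05615324721614372), 175.6, 12, -4.4) d [-0.0, -0.0, 0.5] r [0.0, 0.0, -0.0]
```

```bash

python3 -m creep '[{"grip":0,"delta_pos":[-0.16,0.24,-0.04],"rotation":[0,0,0]},{"grip":0,"delta_pos":[-0.31,0.475,-0.09],"rotation":[0,0,0]}]'>/dev/null
python3 -m creep '[{"grip":0,"delta_pos":[-0.16,0.24,-0.04],"rotation":[0,0,0]},{"grip":0,"delta_pos":[-0.31,0.475,-0.09],"rotation":[0,0,0]},{"grip":0,"delta_pos":[-0.31,0.475,-0.09],"rotation":[0,0,0]}]'
python3 -c "from h import *; s=snap('wrist'); cv2.imwrite('pics/w8.png',s['color'][:300,:,::-1]); print(proj(s,[[.5312,-.0585,.064]]))"
python3 -m creep '[{"grip":0,"delta_pos":[-0.07,0.2,0.12],"rotation":[0,-0.03,0]},{"grip":0,"delta_pos":[-0.14,0.41,0.25],"rotation":[0,-0.067,0]}]'>/dev/null
python3 -m creep '[{"grip":0,"delta_pos":[-0.06,0.2,0.12],"rotation":[0,-0.03,0]},{"grip":0,"delta_pos":[-0.12,0.41,0.26],"rotation":[0,-0.067,0]},{"grip":0,"delta_pos":[-0.12,0.41,0.26],"rotation":[0,-0.067,0]},{"grip":0,"delta_pos":[-0.12,0.41,0.26],"rotation":[0,-0.067,0]}]'
python3 -c "
from lp import *
plan([lid(0,.015),lid(0,0)])"
```

```text
clock: 33.1
tool_pos: [0.6219, 0.0321, 0.2164]
orientation: [-179.8, -1.2, 175.6]
force: [-0.1, 0.3, 0.2]
opening: 0.0876
gripper_force: 0.0
[[190.97255227 121.71445943]]
clock: 33.75
tool_pos: [0.6532, 0.1087, 0.1665]
orientation: [-179.8, 10.8, 175.6]
force: [0.6, 0.1, 0.5]
opening: 0.0877
gripper_force: 0.0
at [0.6532 0.1087 0.1665] [-179.8   10.8  175.6]
(np.float64(0.6717284398286499), np.float64(0.11445177896566246), np.float64(0.0708254612271508), 175.6, 12, -4.4) d [0.003, 0.075, 0.973] r [-0.003, -0.013, 0.0]
(np.float64(0.6748379236818999), np.float64(0.11421251722282633), np.float64(0.05615324721614372), 175.6, 12, -4.4) d [0.0, 0.0, 0.15] r [0.0, 0.0, 0.0]
```

View pics/w8.png

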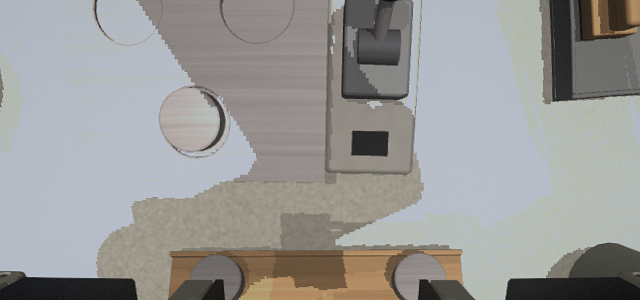

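The first lid lies inside its pocket at (192,120), with the pocket edge showing round it. Next I'll pick up lid 0.

```bash

python3 -m creep '[{"grip":0,"delta_pos":[0,0.04,0.3],"rotation":[-0.003,-0.013,0]},{"grip":0,"delta_pos":[0,0.075,0.6],"rotation":[-0.003,-0.013,0]},{"grip":0,"delta_pos":[0,0.075,0.85],"rotation":[-0.003,-0.013,0]},{"grip":0,"delta_pos":[0,0.075,0.97],"rotation":[-0.003,-0.013,0]},{"grip":0,"delta_pos":[0,0.075,0.97],"rotation":[-0.003,-0.013,0]}]'
python3 -c "
from lp import *
plan([lid(0,0)])"
```

```text
clock: 34.25
tool_pos: [0.673, 0.1137, 0.0709]
orientation: [180.0, 12.0, 175.5]
force: [-0.3, 0.2, -0.0]
opening: 0.0874
gripper_force: 0.0
at [0.673  0.1137 0.0709] [180.   12.  175.5]
(np.float64(0.6748379236818999), np.float64(0.11421251722282633), np.float64(0.05615324721614372), 175.6, 12, -4.4) d [0.013, 0.006, 0.148] r [0.0, 0.0, -0.001]
```

```bash

python3 -m creep '[{"grip":0,"delta_pos":[0.01,0.006,0.07],"rotation":[0,0,0]},{"grip":0,"delta_pos":[0.01,0.006,0.145],"rotation":[0,0,0]},{"grip":0,"delta_pos":[0.01,0.006,0.145],"rotation":[0,0,0]},{"grip":1,"delta_pos":[0.01,0.006,0.145],"rotation":[0,0,0]},{"grip":1,"delta_pos":[0.01,0.006,0.145],"rotation":[0,0,0]}]'
python3 -m creep '[{"grip":1,"delta_pos":[0,0,0],"rotation":[0,0,0]},{"grip":1,"delta_pos":[0,0,0],"rotation":[0,0,0]},{"grip":1,"delta_pos":[0,0,0],"rotation":[0,0,0]},{"grip":1,"delta_pos":[0,0,0],"rotation":[0,0,0]},{"grip":1,"delta_pos":[0,0,0],"rotation":[0,0,0]}]'
python3 -c "
from lp import *
plan([(.64,.10,.17,175.6,12,-4.4),(.53,-.03,.18,*put(0)[3:]),put(0,.03),put(0)])"
```

```text
clock: 34.75
tool_pos: [0.6757, 0.1159, 0.0588]
orientation: [179.8, 12.2, 175.6]
force: [0.2, 0.0, 0.2]
opening: 0.0769
gripper_force: 0.0
clock: 35.25
tool_pos: [0.6756, 0.1157, 0.0583]
orientation: [179.8, 12.2, 175.6]
force: [-0.4, 0.2, 0.1]
opening: 0.045
gripper_force: 30.0
at [0.6756 0.1157 0.0583] [179.8  12.2 175.6]
(0.64, 0.1, 0.17, 175.6, 12, -4.4) d [0.049, -0.091, -0.582] r [0.001, 0.001, -0.0]
    d [0.051, -0.091, -0.582] r [0.001, 0.001, -0.0]
(0.53, -0.03, 0.18, 175.6, -18, -4.4) d [0.477, -0.691, -0.152] r [-0.0, 0.167, -0.0]
    d [0.5, -0.691, -0.024] r [-0.0, 0.167, -0.0]
(np.float64(0.4501783373839815), np.float64(-0.09912156463662856), np.float64(0.10992324335849338), 175.6, -18, -4.4) d [0.244, -0.375, 0.448] r [-0.0, -0.0, -0.0]
    d [0.245, -0.375, 0.448] r [-0.0, -0.0, -0.0]
(np.float64(0.4501783373839815), np.float64(-0.09912156463662856), np.float64(0.07992324335849338), 175.6, -18, -4.4) d [-0.093, 0.0, 0.285] r [-0.0, -0.0, -0.0]
```

```bash

python3 -m creep '[{"grip":1,"delta_pos":[0.02,0,-0.2],"rotation":[0,0,0]},{"grip":1,"delta_pos":[0.05,-0.05,-0.55],"rotation":[0,0,0]},{"grip":1,"delta_pos":[0.1,-0.18,-1],"rotation":[0,0,0]}]'>/dev/null
python3 -m creep '[{"grip":1,"delta_pos":[0.16,-0.23,-0.17],"rotation":[0,0.06,0]},{"grip":1,"delta_pos":[0.32,-0.46,-0.25],"rotation":[0,0.12,0]},{"grip":1,"delta_pos":[0.48,-0.69,-0.3],"rotation":[0,0.167,0]}]'
python3 -m creep '[{"grip":1,"delta_pos":[0.16,-0.23,-0.02],"rotation":[0,0.06,0]},{"grip":1,"delta_pos":[0.32,-0.46,-0.02],"rotation":[0,0.12,0]},{"grip":1,"delta_pos":[0.5,-0.69,-0.02],"rotation":[0,0.167,0]},{"grip":1,"delta_pos":[0.5,-0.69,-0.02],"rotation":[0,0.167,0]}]'
python3 -m creep '[{"grip":1,"delta_pos":[0.25,-0.35,0.2],"rotation":[0,0,0]},{"grip":1,"delta_pos":[0.49,-0.75,0.6],"rotation":[0,0,0]},{"grip":1,"delta_pos":[0.49,-0.75,0.9],"rotation":[0,0,0]},{"grip":1,"delta_pos":[0.49,-0.75,0.9],"rotation":[0,0,0]}]'
python3 -c "
from lp import *
plan([put(0,.015)])"
```

```text
clock: 35.85
tool_pos: [0.585, 0.0353, 0.1749]
orientation: [179.7, -2.9, 175.7]
force: [-0.1, 0.2, -1.4]
opening: 0.0455
gripper_force: 30.0
clock: 36.25
tool_pos: [0.5288, -0.032, 0.1761]
orientation: [179.9, -18.1, 175.5]
force: [-0.1, -0.5, -0.1]
opening: 0.0448
gripper_force: 30.0
clock: 36.65
tool_pos: [0.4454, -0.0994, 0.1033]
orientation: [179.9, -18.2, 175.5]
force: [1.1, -0.2, 0.0]
opening: 0.045
gripper_force: 30.0
at [ 0.4454 -0.0994  0.1033] [179.9 -18.2 175.5]
(np.float64(0.4501783373839815), np.float64(-0.09912156463662856), np.float64(0.09492324335849338), 175.6, -18, -4.4) d [-0.071, 0.006, 0.064] r [0.002, -0.002, -0.001]
```

```bash

python3 -m creep '[{"grip":1,"delta_pos":[-0.07,0.006,0.03],"rotation":[0,0,0]},{"grip":1,"delta_pos":[-0.075,0.006,0.064],"rotation":[0,0,0]},{"grip":1,"delta_pos":[-0.075,0.006,0.064],"rotation":[0,0,0]},{"grip":1,"delta_pos":[-0.075,0.006,0.064],"rotation":[0,0,0]}]'
python3 -c "
from lp import *
plan([put(0,.001)])"
```

```text
clock: 37.05
tool_pos: [0.4562, -0.0981, 0.0981]
orientation: [179.8, -17.8, 175.7]
force: [0.3, -0.3, -1.1]
opening: 0.0451
gripper_force: 30.0
at [ 0.4562 -0.0981  0.0981] [179.8 -17.8 175.7]
(np.float64(0.4501783373839815), np.float64(-0.09912156463662856), np.float64(0.08092324335849338), 175.6, -18, -4.4) d [0.003, -0.015, 0.182] r [0.001, 0.002, 0.001]
```

```bash

python3 -m creep '[{"grip":1,"delta_pos":[0,0,0.03],"rotation":[0,0,0]},{"grip":1,"delta_pos":[0.003,-0.01,0.08],"rotation":[0,0,0]},{"grip":1,"delta_pos":[0.003,-0.01,0.08],"rotation":[0,0,0]},{"grip":1,"delta_pos":[0.003,-0.01,0.08],"rotation":[0,0,0]},{"grip":1,"delta_pos":[0.003,-0.01,0.08],"rotation":[0,0,0]}]'
python3 -c "
from lp import *
plan([put(0,.001)])"
```

```text
clock: 37.55
tool_pos: [0.4526, -0.0993, 0.0904]
orientation: [179.9, -17.8, 175.6]
force: [0.1, -0.7, -0.4]
opening: 0.0449
gripper_force: 30.0
at [ 0.4526 -0.0993  0.0904] [179.9 -17.8 175.6]
(np.float64(0.4501783373839815), np.float64(-0.09912156463662856), np.float64(0.08092324335849338), 175.6, -18, -4.4) d [-0.006, 0.0, 0.098] r [0.002, 0.002, 0.0]
```

```bash

python3 -m creep '[{"grip":1,"delta_pos":[0,0,0.03],"rotation":[0,0.002,0]},{"grip":1,"delta_pos":[-0.006,0,0.06],"rotation":[0,0.002,0]},{"grip":1,"delta_pos":[-0.006,0,0.09],"rotation":[0,0.002,0]},{"grip":1,"delta_pos":[-0.006,0,0.1],"rotation":[0,0.002,0]},{"grip":1,"delta_pos":[-0.006,0,0.1],"rotation":[0,0.002,0]}]'
python3 -m creep '[{"grip":1,"delta_pos":[0,0,0],"rotation":[0,0,0]},{"grip":1,"delta_pos":[0,0,0],"rotation":[0,0,0]}]'
python3 -c "
from lp import *
plan([put(0,.001)])"
```

```text
clock: 38.05
tool_pos: [0.4498, -0.0991, 0.0804]
orientation: [179.9, -18.1, 175.6]
force: [0.1, -0.8, 0.1]
opening: 0.045
gripper_force: 30.0
clock: 38.25
tool_pos: [0.4501, -0.0991, 0.0807]
orientation: [179.8, -18.0, 175.6]
force: [-0.5, 0.7, 0.2]
opening: 0.045
gripper_force: 30.0
at [ 0.4501 -0.0991  0.0807] [179.8 -18.  175.6]
(np.float64(0.4501783373839815), np.float64(-0.09912156463662856), np.float64(0.08092324335849338), 175.6, -18, -4.4) d [0.0, -0.0, -0.002] r [0.002, -0.0, 0.0]
```

```bash

python3 -m creep '[{"grip":0.35,"delta_pos":[0,0,0],"rotation":[0,0,0]},{"grip":0.3,"delta_pos":[0,0,0],"rotation":[0,0,0]},{"grip":0.3,"delta_pos":[0,0,0],"rotation":[0,0,0]},{"grip":0.2,"delta_pos":[0.05,0,-0.15],"rotation":[0,0,0]},{"grip":0.2,"delta_pos":[0.1,0,-0.4],"rotation":[0,0,0]}]'
python3 -m creep '[{"grip":0.1,"delta_pos":[0.05,0,-0.4],"rotation":[0,-0.08,0]},{"grip":0,"delta_pos":[0.1,0,-0.8],"rotation":[0,-0.16,0]},{"grip":0,"delta_pos":[0.1,0,-0.8],"rotation":[0,-0.19,0]},{"grip":0,"delta_pos":[0.1,0,-0.8],"rotation":[0,-0.19,0]}]'
python3 -c "
from lp import *
plan([(.60,-.07,.20,175.6,2,-4.4),(.645,-.065,.15,175.6,12,-4.4),lid(2,.015),lid(2,0)])"
```

```text
clock: 38.75
tool_pos: [0.4516, -0.0994, 0.1211]
orientation: [179.9, -18.2, 175.6]
force: [1.2, 0.4, 0.9]
opening: 0.069
gripper_force: 0.0
clock: 39.15
tool_pos: [0.4673, -0.1007, 0.2027]
orientation: [179.8, -0.7, 175.6]
force: [0.4, -0.1, -0.4]
opening: 0.0871
gripper_force: 0.0
at [ 0.4673 -0.1007  0.2027] [179.8  -0.7 175.6]
(0.6, -0.07, 0.2, 175.6, 2, -4.4) d [-0.65, 0.204, 0.007] r [0.001, -0.015, 0.0]
    d [-0.65, 0.203, 0.021] r [0.001, -0.015, 0.0]
(0.645, -0.065, 0.15, 175.6, 12, -4.4) d [-0.427, 0.084, 0.516] r [0.0, -0.111, 0.0]
(np.float64(0.66042843982865), np.float64(-0.06464822103433754), np.float64(0.0706254612271508), 175.6, 12, -4.4) d [0.015, 0.015, 0.808] r [0.0, 0.0, 0.0]
(np.float64(0.6635379236818999), np.float64(-0.06488748277717367), np.float64(0.05595324721614372), 175.6, 12, -4.4) d [0.0, -0.0, 0.15] r [0.0, 0.0, 0.0]
```

```bash

python3 -m creep '[{"grip":0,"delta_pos":[-0.35,0.1,0],"rotation":[0,-0.015,0]},{"grip":0,"delta_pos":[-0.65,0.2,0],"rotation":[0,-0.015,0]}]'>/dev/null
python3 -m creep '[{"grip":0,"delta_pos":[-0.35,0.1,0],"rotation":[0,-0.015,0]},{"grip":0,"delta_pos":[-0.65,0.2,0.02],"rotation":[0,-0.015,0]}]'>/dev/null
python3 -m creep '[{"grip":0,"delta_pos":[-0.2,0.04,0.2],"rotation":[0,-0.06,0]},{"grip":0,"delta_pos":[-0.43,0.08,0.4],"rotation":[0,-0.11,0]},{"grip":0,"delta_pos":[-0.43,0.08,0.51],"rotation":[0,-0.11,0]},{"grip":0,"delta_pos":[-0.43,0.08,0.51],"rotation":[0,-0.11,0]},{"grip":0,"delta_pos":[-0.43,0.08,0.51],"rotation":[0,-0.11,0]}]'
python3 -c "
from lp import *
s=ctrl.snapshot('side');plan([lid(2,.015)])"
```

```text
clock: 40.05
tool_pos: [0.6456, -0.0665, 0.1486]
orientation: [179.9, 11.5, 175.6]
force: [0.5, -0.2, 1.1]
opening: 0.0877
gripper_force: 0.0
at [ 0.6461 -0.0664  0.1494] [179.9  11.6 175.6]
(np.float64(0.66042843982865), np.float64(-0.06464822103433754), np.float64(0.0706254612271508), 175.6, 12, -4.4) d [0.02, 0.027, 0.8] r [0.001, -0.004, -0.0]
```

```bash

python3 -m creep '[{"grip":0,"delta_pos":[0.02,0.027,0.2],"rotation":[0,-0.004,0]},{"grip":0,"delta_pos":[0.02,0.027,0.4],"rotation":[0,-0.004,0]},{"grip":0,"delta_pos":[0.02,0.027,0.6],"rotation":[0,-0.004,0]},{"grip":0,"delta_pos":[0.02,0.027,0.8],"rotation":[0,-0.004,0]},{"grip":0,"delta_pos":[0.02,0.027,0.8],"rotation":[0,-0.004,0]}]'
python3 -m creep '[{"grip":0,"delta_pos":[0,0,0.05],"rotation":[0,0,0]},{"grip":0,"delta_pos":[0,0,0.05],"rotation":[0,0,0]},{"grip":0,"delta_pos":[0,0,0.05],"rotation":[0,0,0]}]'
python3 -c "
from lp import *
plan([lid(2)])"
```

```text
clock: 40.6
tool_pos: [0.6594, -0.0649, 0.0685]
orientation: [179.9, 11.8, 175.5]
force: [-0.3, 1.1, 0.5]
opening: 0.0876
gripper_force: 0.0
clock: 40.9
tool_pos: [0.6618, -0.0644, 0.0665]
orientation: [179.8, 12.1, 175.6]
force: [0.2, -0.5, 0.5]
opening: 0.0875
gripper_force: 0.0
at [ 0.6618 -0.0644  0.0665] [179.8  12.1 175.6]
(np.float64(0.6635379236818999), np.float64(-0.06488748277717367), np.float64(0.05595324721614372), 175.6, 12, -4.4) d [0.005, -0.004, 0.106] r [0.002, 0.001, -0.0]
```

```bash

python3 -m creep '[{"grip":0,"delta_pos":[0.005,0,0.05],"rotation":[0,0,0]},{"grip":0,"delta_pos":[0.005,0,0.1],"rotation":[0,0,0]},{"grip":0,"delta_pos":[0.005,0,0.1],"rotation":[0,0,0]},{"grip":1,"delta_pos":[0.005,0,0.1],"rotation":[0,0,0]},{"grip":1,"delta_pos":[0.005,0,0.1],"rotation":[0,0,0]}]'
python3 -m creep '[{"grip":1,"delta_pos":[0,0,0],"rotation":[0,0,0]},{"grip":1,"delta_pos":[0,0,0],"rotation":[0,0,0]},{"grip":1,"delta_pos":[0,0,0],"rotation":[0,0,0]},{"grip":1,"delta_pos":[0,0,0],"rotation":[0,0,0]},{"grip":1,"delta_pos":[0,0,0],"rotation":[0,0,0]}]'
python3 -c "
from lp import *
b=put(1,psi=70)
plan([(.64,-.06,.17,175.6,12,-4.4),(.55,-.03,.19,175.6,-18,-4.4),(.48,-.0,.19,*b[3:]),put(1,.03,psi=70),b])"
```

```text
clock: 41.4
tool_pos: [0.6629, -0.0646, 0.0553]
orientation: [179.9, 12.0, 175.6]
force: [0.4, 0.2, -0.6]
opening: 0.0768
gripper_force: 0.0
clock: 41.9
tool_pos: [0.6629, -0.0646, 0.0553]
orientation: [179.9, 12.0, 175.6]
force: [-0.6, 0.3, -0.0]
opening: 0.0453
gripper_force: 30.0
at [ 0.6629 -0.0646  0.0553] [179.9  12.  175.6]
(0.64, -0.06, 0.17, 175.6, 12, -4.4) d [-0.006, 0.015, -0.585] r [0.001, 0.0, -0.0]
    d [-0.006, 0.015, -0.585] r [0.001, 0.0, -0.0]
(0.55, -0.03, 0.19, 175.6, -18, -4.4) d [0.858, 0.229, -0.387] r [-0.0, 0.334, -0.001]
(0.48, -0.0, 0.19, 245.6, -18, 65.6) d [0.343, 0.123, 0.111] r [0.12, -0.0, -0.37]
    d [0.213, 0.308, 0.07] r [0.12, -0.0, -0.37]
(np.float64(0.45530843836388185), np.float64(0.0034911680091513743), np.float64(0.10992324335849338), 245.6, -18, 65.6) d [-0.181, 0.239, 0.783] r [0.0, -0.0, 0.001]
(np.float64(0.45530843836388185), np.float64(0.0034911680091513743), np.float64(0.07992324335849338), 245.6, -18, 65.6) d [-0.093, -0.0, 0.286] r [0.0, -0.0, -0.0]
```

```bash

python3 -m creep '[{"grip":1,"delta_pos":[0,0,-0.2],"rotation":[0,0,0]},{"grip":1,"delta_pos":[-0.01,0.02,-0.55],"rotation":[0,0,0]},{"grip":1,"delta_pos":[-0.01,0.03,-1],"rotation":[0,0,0]}]'>/dev/null
python3 -m creep '[{"grip":1,"delta_pos":[0.2,0.05,-0.25],"rotation":[0,0.06,0]},{"grip":1,"delta_pos":[0.4,0.1,-0.4],"rotation":[0,0.14,0]},{"grip":1,"delta_pos":[0.6,0.16,-0.55],"rotation":[0,0.23,0]},{"grip":1,"delta_pos":[0.86,0.23,-0.56],"rotation":[0,0.334,0]},{"grip":1,"delta_pos":[0.86,0.23,-0.56],"rotation":[0,0.334,0]}]'
python3 -m creep '[{"grip":1,"delta_pos":[0.08,0.03,0.02],"rotation":[0.024,0,-0.074]},{"grip":1,"delta_pos":[0.15,0.06,0.04],"rotation":[0.048,0,-0.148]},{"grip":1,"delta_pos":[0.22,0.08,0.07],"rotation":[0.072,0,-0.222]},{"grip":1,"delta_pos":[0.29,0.1,0.09],"rotation":[0.096,0,-0.296]},{"grip":1,"delta_pos":[0.34,0.12,0.11],"rotation":[0.12,0,-0.37]}]'
python3 -m creep '[{"grip":1,"delta_pos":[0.04,0.06,0.01],"rotation":[0.024,0,-0.074]},{"grip":1,"delta_pos":[0.08,0.12,0.03],"rotation":[0.048,0,-0.148]},{"grip":1,"delta_pos":[0.12,0.18,0.04],"rotation":[0.072,0,-0.222]},{"grip":1,"delta_pos":[0.16,0.24,0.05],"rotation":[0.096,0,-0.296]},{"grip":1,"delta_pos":[0.21,0.31,0.07],"rotation":[0.12,0,-0.37]}]'
python3 -m creep '[{"grip":1,"delta_pos":[0,0,0],"rotation":[0,0,0]},{"grip":1,"delta_pos":[0,0,0],"rotation":[0,0,0]}]'
python3 -c "
from lp import *
print(np.round(ctrl.get_obs()['joint_pos'],1))
plan([put(1,.03,psi=70)])"
```

```text
clock: 42.7
tool_pos: [0.5493, -0.0294, 0.1887]
orientation: [179.8, -18.3, 175.6]
force: [-0.3, -0.1, -0.7]
opening: 0.0454
gripper_force: 30.0
clock: 43.2
tool_pos: [0.5151, -0.0155, 0.1899]
orientation: [179.9, -17.8, -149.1]
force: [0.5, -0.3, 0.3]
opening: 0.0453
gripper_force: 30.0
clock: 43.7
tool_pos: [0.4805, 0.0003, 0.1899]
orientation: [-180.0, -17.7, -114.0]
force: [-0.2, 0.2, -0.5]
opening: 0.0452
gripper_force: 30.0
clock: 43.9
tool_pos: [0.4803, 0.0002, 0.1904]
orientation: [-180.0, -17.7, -114.5]
force: [-0.4, -0.0, 0.2]
opening: 0.0453
gripper_force: 30.0
[ 31.3  11.  -27.4  10.8 -66.8 -61.3]
at [4.803e-01 2.000e-04 1.904e-01] [-180.   -17.7 -114.5]
(np.float64(0.45530843836388185), np.float64(0.0034911680091513743), np.float64(0.10992324335849338), 245.6, -18, 65.6) d [-0.175, 0.241, 0.789] r [0.0, 0.003, -0.001]
```

```bash

python3 -m creep '[{"grip":1,"delta_pos":[-0.08,0.12,0.2],"rotation":[0,0.003,0]},{"grip":1,"delta_pos":[-0.175,0.24,0.4],"rotation":[0,0.003,0]},{"grip":1,"delta_pos":[-0.175,0.24,0.6],"rotation":[0,0.003,0]},{"grip":1,"delta_pos":[-0.175,0.24,0.78],"rotation":[0,0.003,0]},{"grip":1,"delta_pos":[-0.175,0.24,0.78],"rotation":[0,0.003,0]}]'
python3 -m creep '[{"grip":1,"delta_pos":[-0.03,0,0.1],"rotation":[0,0,0]},{"grip":1,"delta_pos":[-0.05,0,0.15],"rotation":[0,0,0]},{"grip":1,"delta_pos":[-0.05,0,0.15],"rotation":[0,0,0]},{"grip":1,"delta_pos":[-0.05,0,0.15],"rotation":[0,0,0]}]'
python3 -c "
from lp import *
plan([put(1,.001,psi=70)])"
```

```text
clock: 44.4
tool_pos: [0.4541, 0.0023, 0.1088]
orientation: [179.8, -18.3, -114.5]
force: [-0.6, -0.6, -1.5]
opening: 0.0451
gripper_force: 30.0
clock: 44.8
tool_pos: [0.4554, 0.0036, 0.095]
orientation: [179.9, -18.1, -114.4]
force: [0.1, 0.8, -0.0]
opening: 0.0453
gripper_force: 30.0
at [0.4554 0.0036 0.095 ] [ 179.9  -18.1 -114.4]
(np.float64(0.45530843836388185), np.float64(0.0034911680091513743), np.float64(0.08092324335849338), 245.6, -18, 65.6) d [-0.042, -0.0, 0.135] r [0.001, -0.001, 0.0]
```

```bash

python3 -m creep '[{"grip":1,"delta_pos":[-0.012,0,0.04],"rotation":[0,0,0]},{"grip":1,"delta_pos":[-0.024,0,0.08],"rotation":[0,0,0]},{"grip":1,"delta_pos":[-0.036,0,0.115],"rotation":[0,0,0]},{"grip":1,"delta_pos":[-0.042,0,0.135],"rotation":[0,0,0]},{"grip":1,"delta_pos":[-0.042,0,0.135],"rotation":[0,0,0]}]'
python3 -m creep '[{"grip":1,"delta_pos":[0,0,0],"rotation":[0,0,0]},{"grip":1,"delta_pos":[0,0,0],"rotation":[0,0,0]}]'
python3 -c "
from lp import *
plan([put(1,.001,psi=70)])"
```

```text
clock: 45.3
tool_pos: [0.4547, 0.0032, 0.0804]
orientation: [179.9, -18.2, -114.3]
force: [0.3, 0.8, -0.6]
opening: 0.0452
gripper_force: 30.0
clock: 45.5
tool_pos: [0.455, 0.0033, 0.0808]
orientation: [179.9, -18.1, -114.4]
force: [0.2, -0.8, -0.8]
opening: 0.0451
gripper_force: 30.0
at [0.455  0.0033 0.0808] [ 179.9  -18.1 -114.4]
(np.float64(0.45530843836388185), np.float64(0.0034911680091513743), np.float64(0.08092324335849338), 245.6, -18, 65.6) d [-0.002, -0.002, -0.002] r [0.001, -0.001, 0.0]
```

```bash

python3 -m creep '[{"grip":0.35,"delta_pos":[0,0,0],"rotation":[0,0,0]},{"grip":0.3,"delta_pos":[0,0,0],"rotation":[0,0,0]},{"grip":0.3,"delta_pos":[0,0,0],"rotation":[0,0,0]},{"grip":0.2,"delta_pos":[0.05,0,-0.15],"rotation":[0,0,0]},{"grip":0.2,"delta_pos":[0.12,0,-0.4],"rotation":[0,0,0]}]'
python3 -m creep '[{"grip":0.5,"delta_pos":[0.15,0,-0.4],"rotation":[0,-0.08,0]},{"grip":1,"delta_pos":[0.26,0,-0.8],"rotation":[0,-0.16,0]},{"grip":1,"delta_pos":[0.28,0,-0.9],"rotation":[0,-0.2,0]},{"grip":1,"delta_pos":[0.28,0,-0.9],"rotation":[0,-0.2,0]}]'
python3 -m creep '[{"grip":1,"delta_pos":[-0.35,0.35,-0.4],"rotation":[0,0,0]},{"grip":1,"delta_pos":[-0.7,0.7,-0.8],"rotation":[0,0,0]},{"grip":1,"delta_pos":[-0.7,0.7,-0.8],"rotation":[0,0,0]},{"grip":1,"delta_pos":[-0.7,0.7,-0.8],"rotation":[0,0,0]}]'
python3 -c "
from h import *
import pickle
s=snap('wrist','w9.png');pickle.dump(s,open('w9.pkl','wb'));plan([])
a=snap('side','side9.png')"
```

```text
clock: 46.0
tool_pos: [0.4543, 0.0036, 0.1219]
orientation: [179.8, -18.3, -114.3]
force: [0.9, 0.3, -0.6]
opening: 0.0688
gripper_force: 0.0
clock: 46.4
tool_pos: [0.4569, 0.005, 0.2198]
orientation: [-179.9, 0.3, -114.5]
force: [0.9, -0.7, -1.3]
opening: 0.0439
gripper_force: 0.0
clock: 46.8
tool_pos: [0.4218, 0.1004, 0.2981]
orientation: [-180.0, -0.1, -114.2]
force: [0.4, -0.4, -0.5]
opening: 0.0117
gripper_force: 0.0
at [0.4213 0.0993 0.2965] [ 179.9   -0.2 -114.2]
```

View pics/w9.png

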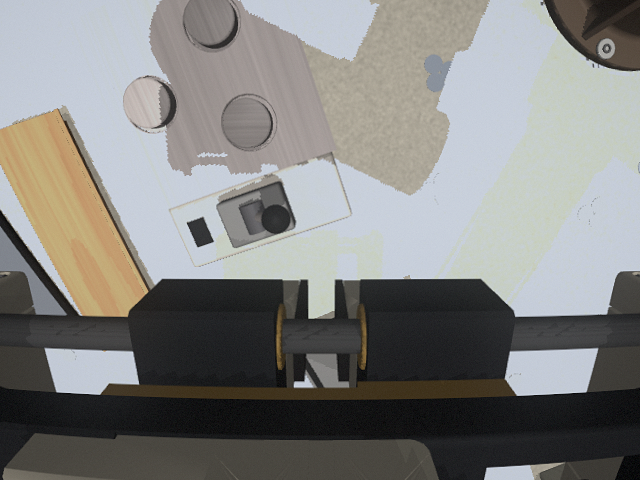

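All three lids lie in their pockets, at (211,22), (149,102) and (247,122), and the rack is empty. The lever ball is at (275,219), still in the off position.

```bash
cat > lv.py <<'E'
from h import *
u=np.array([.9954,-.0958]);pv=np.array([.4886,.0833])
def at(d,z): return (*(pv+d*u),z,-95.5)
E
python3 -c "
from lv import *
s=ctrl.snapshot('wrist');print(onz(s,(275,219),.105),at(-.076,.2))
plan([at(-.076,.22),at(-.076,.118),at(-.006,.118)])"
```

```text
[0.45809595 0.08309442 0.105     ] (np.float64(0.41294959999999997), np.float64(0.0905808), 0.2, -95.5)
at [0.421  0.098  0.2951] [ 179.8   -0.3 -114.4]
(np.float64(0.41294959999999997), np.float64(0.0905808), 0.22, -95.5) d [0.096, 0.04, 0.752] r [0.003, -0.003, -0.209]
(np.float64(0.41294959999999997), np.float64(0.0905808), 0.118, -95.5) d [0.0, 0.0, 0.51] r [-0.0, -0.0, -0.0]
    d [0.0, 0.001, 0.51] r [-0.0, -0.0, -0.0]
(np.float64(0.4826276), np.float64(0.0838748), 0.118, -95.5) d [-0.0, -0.7, 0.0] r [-0.0, -0.0, -0.0]
```

```bash

python3 -m creep '[{"grip":1,"delta_pos":[0.05,0.03,0.2],"rotation":[0,0,-0.08]},{"grip":1,"delta_pos":[0.1,0.04,0.5],"rotation":[0,0,-0.15]},{"grip":1,"delta_pos":[0.1,0.04,0.75],"rotation":[0,0,-0.21]},{"grip":1,"delta_pos":[0.1,0.04,0.75],"rotation":[0,0,-0.21]},{"grip":1,"delta_pos":[0.1,0.04,0.75],"rotation":[0,0,-0.21]}]'
python3 -c "
from lv import *
plan([at(-.076,.118)])"
```

```text
clock: 47.45
tool_pos: [0.4136, 0.0898, 0.2213]
orientation: [179.8, -0.2, -95.7]
force: [-0.0, 0.4, 0.7]
opening: 0.0005
gripper_force: 0.0
at [0.4136 0.0898 0.2213] [179.8  -0.2 -95.7]
(np.float64(0.41294959999999997), np.float64(0.0905808), 0.118, -95.5) d [-0.006, 0.001, 0.516] r [0.001, -0.001, -0.001]
    d [-0.005, 0.003, 0.517] r [0.001, -0.001, -0.001]
```

```bash

python3 -m creep '[{"grip":1,"delta_pos":[0,0,0.3],"rotation":[0,0,0]},{"grip":1,"delta_pos":[0,0,0.6],"rotation":[0,0,0]},{"grip":1,"delta_pos":[0,0,0.9],"rotation":[0,0,0]},{"grip":1,"delta_pos":[0,0,1],"rotation":[0,0,0]},{"grip":1,"delta_pos":[0,0,1],"rotation":[0,0,0]}]'
python3 -m creep '[{"grip":1,"delta_pos":[0,-0.12,0.03],"rotation":[0,0,0]},{"grip":1,"delta_pos":[0,-0.24,0.03],"rotation":[0,0,0]},{"grip":1,"delta_pos":[0,-0.36,0.03],"rotation":[0,0,0]},{"grip":1,"delta_pos":[0,-0.48,0.03],"rotation":[0,0,0]},{"grip":1,"delta_pos":[0,-0.5,0.03],"rotation":[0,0,0]}]'
python3 -m creep '[{"grip":1,"delta_pos":[0,-0.05,0],"rotation":[0,0,0]},{"grip":1,"delta_pos":[0,-0.1,0],"rotation":[0,0,0]},{"grip":1,"delta_pos":[0,-0.15,0],"rotation":[0,0,0]},{"grip":1,"delta_pos":[0,-0.15,0],"rotation":[0,0,0]}]'
python3 -c "
from lv import *
p,_=tool();print('along',(p[:2]-pv)@u);plan([])
s=ctrl.snapshot('scene');rgb=s['color'].astype(int)
for th in(0,.5,.85,1.):
    a=th-.5;X=[*(pv+.06*np.sin(a)*u),.052+.06*np.cos(a)];print(th,proj(s,[X]).round(1))
q=proj(s,[[*pv,.105]])[0].astype(int);c=s['color'][q[1]-20:q[1]+30,q[0]-40:q[0]+40]
cv2.imwrite('pics/sw.png',cv2.resize(s['color'][190:300,260:420,::-1],(800,550),interpolation=cv2.INTER_CUBIC))"
```

```text
clock: 47.95
tool_pos: [0.4134, 0.0903, 0.1215]
orientation: [179.8, -0.2, -95.6]
force: [-0.1, 0.1, 1.4]
opening: 0.0003
gripper_force: 0.0
clock: 48.45
tool_pos: [0.465, 0.0858, 0.1188]
orientation: [179.9, -0.1, -95.5]
force: [-0.6, -0.7, 0.9]
opening: 0.0005
gripper_force: 0.4
clock: 48.85
tool_pos: [0.4785, 0.0843, 0.1184]
orientation: [179.9, -0.1, -95.5]
force: [-0.1, -0.1, -0.1]
opening: 0.0004
gripper_force: 0.0
along -0.010177283516084113
at [0.4785 0.0843 0.1184] [ 1.799e+02 -1.000e-01 -9.550e+01]
0 [[333.8 229.7]]
0.5 [[335.7 233.4]]
0.85 [[337.  239.2]]
1.0 [[337.5 242.3]]
```

View pics/sw.png

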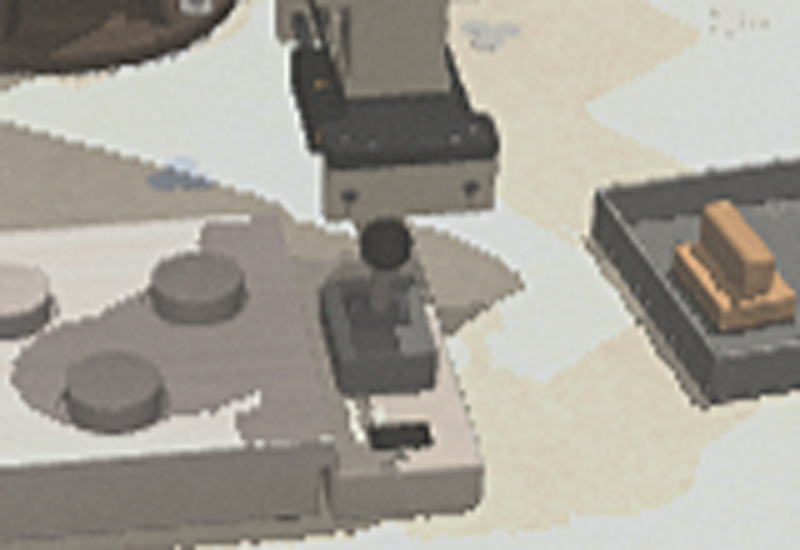

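In the scene view the ball is at about (337,239), which is roughly 0.82 rad. All lids are flat in their pockets. I'll keep pushing in small steps and measure the ball by mask.

```bash
cat > ball.py <<'E'
from lv import *
s=ctrl.snapshot('scene');g=s['color'].max(2)[228:256,325:350]
n,l,st,ce=cv2.connectedComponentsWithStats((g<60).astype(np.uint8))
for i in range(1,n):
    if st[i,4]>20: print('ball',ce[i]+[325,228],st[i].tolist())
p,_=tool();print('along',(p[:2]-pv)@u)
E
python3 ball.py
python3 -m creep '[{"grip":1,"delta_pos":[0,-0.03,0],"rotation":[0,0,0]},{"grip":1,"delta_pos":[0,-0.05,0],"rotation":[0,0,0]},{"grip":1,"delta_pos":[0,-0.05,0],"rotation":[0,0,0]}]'
python3 ball.py
python3 -m creep '[{"grip":1,"delta_pos":[0,-0.02,0],"rotation":[0,0,0]},{"grip":1,"delta_pos":[0,-0.03,0],"rotation":[0,0,0]},{"grip":1,"delta_pos":[0,-0.03,0],"rotation":[0,0,0]}]'
python3 ball.py
```

```text
along -0.010517580683252932
clock: 49.25
tool_pos: [0.483, 0.0838, 0.1184]
orientation: [179.8, -0.1, -95.5]
force: [-0.4, 0.1, -1.2]
opening: 0.0009
gripper_force: 0.2
along -0.005635230730750214
clock: 49.6
tool_pos: [0.486, 0.0835, 0.1185]
orientation: [179.9, -0.1, -95.5]
force: [-0.8, -0.7, -0.1]
opening: 0.0005
gripper_force: 0.4
along -0.0026168183095420195
```

```bash
cat > ball.py <<'E'
from lv import *
s=ctrl.snapshot('scene');g=cv2.GaussianBlur(cv2.cvtColor(s['color'],cv2.COLOR_RGB2GRAY),(3,3),0)[225:260,322:352]
for t in(55,65,75):
    n,l,st,ce=cv2.connectedComponentsWithStats((g<t).astype(np.uint8))
    print(t,int(g.min()),[(np.round(ce[i]+[322,225],1).tolist(),st[i,2:].tolist()) for i in range(1,n) if st[i,4]>15])
p,_=tool();print('along',(p[:2]-pv)@u)
E
python3 ball.py
python3 -m creep '[{"grip":1,"delta_pos":[0,-0.01,0],"rotation":[0,0,0]},{"grip":1,"delta_pos":[0,-0.02,0],"rotation":[0,0,0]},{"grip":1,"delta_pos":[0,-0.02,0],"rotation":[0,0,0]}]'
python3 ball.py
```

```text
55 61 []
65 61 [([337.2, 241.4], [8, 8, 32])]
75 61 [([337.3, 241.4], [9, 10, 72])]
along -0.0025786227646179076
clock: 50.0
tool_pos: [0.488, 0.0833, 0.1185]
orientation: [179.9, -0.1, -95.5]
force: [-1.2, -0.9, -0.9]
opening: 0.0004
gripper_force: 0.5
55 61 []
65 61 [([337.1, 242.3], [8, 8, 31])]
75 61 [([337.2, 242.3], [9, 10, 72])]
along -0.000608341970465028
```

```bash

python3 -m creep '[{"grip":1,"delta_pos":[0,0.2,0],"rotation":[0,0,0]},{"grip":1,"delta_pos":[0,0.5,0],"rotation":[0,0,0]},{"grip":1,"delta_pos":[0,0.5,-0.4],"rotation":[0,0,0]},{"grip":1,"delta_pos":[0,0.5,-0.8],"rotation":[0,0,0]},{"grip":1,"delta_pos":[0,0.5,-1],"rotation":[0,0,0]}]'
python3 -m creep '[{"grip":1,"delta_pos":[-0.3,0.2,-0.5],"rotation":[0,0,0]},{"grip":1,"delta_pos":[-0.6,0.2,-0.9],"rotation":[0,0,0]},{"grip":1,"delta_pos":[-0.6,0.2,-0.9],"rotation":[0,0,0]},{"grip":1,"delta_pos":[-0.6,0.2,-0.9],"rotation":[0,0,0]}]'
python3 ball.py; python3 - <<'E'
from fit import *
from lp import PK
w=ctrl.snapshot('wrist');s=ctrl.snapshot('side');c=ctrl.snapshot('scene')
# lids: top of the dome vs expected, from scene and side views (grey brightness edges): circle fit on plate-level pocket ring
for k in PK:
    try: print('pocket ring',k,pocket(w,k))
    except Exception as e: print(k,e)
# pot handle and pot in the side view: black grip blob
g=cv2.GaussianBlur(cv2.cvtColor(s['color'],cv2.COLOR_RGB2GRAY),(3,3),0)
e=proj(s,[[.4535,-.3455,.141]])[0];x,y=e.astype(int);r=g[y-30:y+30,x-40:x+40]
n,l,st,ce=cv2.connectedComponentsWithStats((r<45).astype(np.uint8));print('expected handle px',e.round(1),[((ce[i]+[x-40,y-30]).round(1).tolist(),st[i,2:].tolist()) for i in range(1,n) if st[i,4]>20])
# trivet visible cork extent around the pot
m=((s['color'][...,0].astype(int)-s['color'][...,2])>40).astype(np.uint8);m[:340]=0
q=max(cv2.findContours(m,0,2)[0],key=cv2.contourArea);print('cork bbox',cv2.boundingRect(q))
# tray contents
for n_,im in(('scene',c),):
    m=((im['color'][...,0].astype(int)-im['color'][...,2])>45).astype(np.uint8);X=proj(im,[[.36,.245,.0],[.52,.245,0],[.52,.47,0],[.36,.47,0]]).astype(np.int32);roi=np.zeros_like(m);cv2.fillPoly(roi,[X],1);ys,xs=np.nonzero(m*roi);print('stamp',onz(im,(xs.mean(),ys.mean()),.02) if len(xs) else None,len(xs))
E
```

```text
clock: 50.55
tool_pos: [0.4399, 0.0889, 0.2225]
orientation: [-179.9, 0.1, -95.4]
force: [0.2, 0.9, 0.3]
opening: 0.0004
gripper_force: 0.0
clock: 50.95
tool_pos: [0.4253, 0.1514, 0.3105]
orientation: [-180.0, 0.1, -95.4]
force: [0.9, -0.7, -1.4]
opening: 0.0004
gripper_force: 0.0
55 63 []
65 63 []
75 63 [([337.4, 242.2], [8, 9, 59])]
along -0.07024490213543746
(0.4434, -0.0986) operands could not be broadcast together with shapes (0,) (2,) 
pocket ring (0.4525, -0.0027) (array([ 0.45281159, -0.00461887]), np.float64(0.024449495064944215), 120)
pocket ring (0.5312, -0.0585) (array([ 0.53121827, -0.0637935 ]), np.float64(0.026844229094106983), 53)
expected handle px [402.7 382.2] [([389.9, 365.5], [18, 26, 124])]
cork bbox (350, 389, 89, 76)
stamp [0.43497325 0.2974087  0.02      ] 154
```

```bash
python3 - <<'E'
from h import *
def blobs(s,n,X,t):
    g=cv2.GaussianBlur(cv2.cvtColor(s['color'],cv2.COLOR_RGB2GRAY),(3,3),0)
    e=proj(s,[X])[0];x,y=e.astype(int);x0,y0=max(x-45,0),max(y-40,0);r=g[y0:y+40,x0:x+45]
    k,l,st,ce=cv2.connectedComponentsWithStats((r<t).astype(np.uint8))
    print(n,e.round(1),int(r.min()))
    for i in range(1,k):
        if st[i,4]>15:
            pts=np.argwhere(l==i)[:,::-1].astype(np.float32)+[x0,y0];print(t,(ce[i]+[x0,y0]).round(1),st[i].tolist(),cv2.minAreaRect(pts.astype(np.float32)),onz(s,ce[i]+[x0,y0],.141).round(4))
X=[.4535,-.3455,.141]
for n in('side','scene'):
    s=ctrl.snapshot(n)
    for t in(40,50,60): blobs(s,n,X,t)
# old side view after grasp: cork extents
s=ctrl.snapshot('side');print(proj(s,[[.4535,-.3455,.006],[.4535,-.3455,.091]]).round(1))
# pot steel mask: non-cork inside the trivet hull
m=((s['color'][...,0].astype(int)-s['color'][...,2])>40);
for y in range(384,472,8):
    xs=np.nonzero(m[y,330:450])[0]+330;print(y,xs.min() if len(xs) else None,xs.max() if len(xs) else None,len(xs),end=' | ')
E
```

```text
side [402.7 382.2] 38
side [402.7 382.2] 38
50 [390.5 364.1] [25, 8, 18, 29, 166] ((390.50006103515625, 363.50006103515625), (5.813776969909668, 29.96331024169922), 26.56505012512207) [ 0.4653 -0.3068  0.141 ]
side [402.7 382.2] 38
60 [390.6 364.2] [24, 8, 20, 30, 219] ((390.50006103515625, 363.5), (7.602630138397217, 31.752164840698242), 26.56505012512207) [ 0.4653 -0.3071  0.141 ]
60 [406.7 387.2] [47, 39, 8, 14, 62] ((407.5, 387.5), (13.0, 7.0), 90.0) [ 0.4512 -0.3566  0.141 ]
scene [154.6 237.8] 26
40 [170.6 236.9] [58, 35, 9, 12, 28] ((170.91537475585938, 237.1769256591797), (12.980456352233887, 2.280350685119629), 52.12501525878906) [ 0.4584 -0.3087  0.141 ]
scene [154.6 237.8] 26
50 [171.  237.4] [58, 35, 10, 13, 43] ((170.97296142578125, 237.6621551513672), (13.833468437194824, 3.3711812496185303), 54.462318420410156) [ 0.4609 -0.3077  0.141 ]
scene [154.6 237.8] 26
60 [170.8 237. ] [57, 34, 11, 14, 57] ((171.0752410888672, 237.37168884277344), (14.9574613571167, 4.3273162841796875), 48.8140754699707) [ 0.4591 -0.3082  0.141 ]
[[393.8 420. ]
 [399.2 397. ]]
384 None None 0 | 392 413 419 7 | 400 355 427 19 | 408 352 433 30 | 416 350 436 43 | 424 351 438 66 | 432 353 437 85 | 440 356 435 80 | 448 362 431 70 | 456 372 423 52 | 464 392 405 14 |
```

The pot was knocked towards the plate. Both views put its handle at about (0.462, -0.308), 39 mm off centre, so I need to put it back. First I'll measure the handle's axis.

```bash
python3 - <<'E'
from h import *
E=[]
for n,x in(('side',(390,364)),('scene',(171,237))):
    s=ctrl.snapshot(n);g=cv2.GaussianBlur(cv2.cvtColor(s['color'],cv2.COLOR_RGB2GRAY),(3,3),0);m=np.zeros_like(g);m[x[1]-22:x[1]+22,x[0]-18:x[0]+18]=(g<62)[x[1]-22:x[1]+22,x[0]-18:x[0]+18]
    k,l,st,ce=cv2.connectedComponentsWithStats(m.astype(np.uint8));i=1+st[1:,4].argmax();p=np.argwhere(l==i)[:,::-1].astype(float)
    c=p.mean(0);v=np.linalg.svd(p-c,full_matrices=False)[2][0];t=(p-c)@v;a,b=c+v*np.percentile(t,1),c+v*np.percentile(t,99)
    A,B=onz(s,a,.141),onz(s,b,.141);print(n,A.round(4),B.round(4),((A+B)/2).round(4),np.linalg.norm(A-B).round(4),np.degrees(np.arctan2(*(B-A)[[1,0]])).round(1));E.append((c,s))
(c1,s1),(c2,s2)=E;o1,d1=ray(s1,c1);o2,d2=ray(s2,c2);k=np.linalg.lstsq(np.stack([d1,-d2],1),o2-o1,rcond=None)[0];print('tri',o1+k[0]*d1,o2+k[1]*d2)
plan([(.43,-.05,.30,-130),(.44,-.24,.30,-162)])
E
```

```text
side [ 0.498  -0.2966  0.141 ] [ 0.436  -0.3163  0.141 ] [ 0.467  -0.3065  0.141 ] 0.0651 -162.4
scene [ 0.4321 -0.3181  0.141 ] [ 0.4889 -0.2974  0.141 ] [ 0.4605 -0.3078  0.141 ] 0.0605 20.0
tri [ 0.46349029 -0.30796792  0.14324479] [ 0.46344014 -0.30774307  0.14329651]
at [0.4245 0.1495 0.308 ] [ 1.798e+02 -1.000e-01 -9.550e+01]
(0.43, -0.05, 0.3, -130) d [0.66, -0.083, 0.028] r [0.001, -0.001, 0.128]
    d [0.63, -0.212, 0.027] r [0.001, -0.001, 0.128]
    d [0.575, -0.334, 0.027] r [0.001, -0.001, 0.128]
(0.44, -0.24, 0.3, -162) d [0.695, -0.65, -0.0] r [-0.0, 0.001, 0.177]
    d [0.489, -0.816, 0.0] r [-0.0, 0.001, 0.177]
```

```bash

python3 -m creep '[{"grip":1,"delta_pos":[0.33,-0.04,0],"rotation":[0,0,0.06]},{"grip":0.6,"delta_pos":[0.66,-0.08,0],"rotation":[0,0,0.128]}]'>/dev/null
python3 -m creep '[{"grip":0.4,"delta_pos":[0.31,-0.1,0],"rotation":[0,0,0.06]},{"grip":0.3,"delta_pos":[0.63,-0.21,0],"rotation":[0,0,0.128]}]'>/dev/null
python3 -m creep '[{"grip":0.3,"delta_pos":[0.28,-0.16,0],"rotation":[0,0,0.06]},{"grip":0.3,"delta_pos":[0.57,-0.33,0],"rotation":[0,0,0.128]}]'>/dev/null
python3 -m creep '[{"grip":0.3,"delta_pos":[0.35,-0.33,0],"rotation":[0,0,0.09]},{"grip":0.3,"delta_pos":[0.69,-0.65,0],"rotation":[0,0,0.177]}]'>/dev/null
python3 -m creep '[{"grip":0.3,"delta_pos":[0.24,-0.41,0],"rotation":[0,0,0.09]},{"grip":0.3,"delta_pos":[0.48,-0.82,0],"rotation":[0,0,0.177]},{"grip":0.3,"delta_pos":[0.48,-0.82,0],"rotation":[0,0,0.177]},{"grip":0.3,"delta_pos":[0.48,-0.82,0],"rotation":[0,0,0.177]}]'
python3 -c "
from h import *
s=ctrl.snapshot('side')
plan([(.464,-.3075,.22,-162)])"
```

```text
clock: 52.6
tool_pos: [0.4404, -0.2395, 0.3082]
orientation: [180.0, -0.2, -162.1]
force: [-0.3, 0.8, -0.0]
opening: 0.0614
gripper_force: 0.0
at [ 0.4406 -0.2385  0.3085] [ 180.    -0.2 -162. ]
(0.464, -0.3075, 0.22, -162) d [-0.006, -0.364, 0.442] r [0.0, -0.001, 0.0]
    d [-0.005, -0.365, 0.443] r [0.0, -0.001, 0.0]
```

```bash

python3 -m creep '[{"grip":0.3,"delta_pos":[-0.01,-0.36,0.2],"rotation":[0,0,0]},{"grip":0.3,"delta_pos":[-0.01,-0.73,0.6],"rotation":[0,0,0]},{"grip":0.3,"delta_pos":[-0.01,-0.73,0.88],"rotation":[0,0,0]},{"grip":0.3,"delta_pos":[-0.01,-0.73,0.88],"rotation":[0,0,0]},{"grip":0.3,"delta_pos":[-0.01,-0.73,0.88],"rotation":[0,0,0]}]'
python3 -c "
from h import *
plan([(.464,-.3075,.144,-162)])"
```

```text
clock: 53.15
tool_pos: [0.4647, -0.3064, 0.2218]
orientation: [-180.0, -0.2, -161.8]
force: [-0.1, 0.3, 0.5]
opening: 0.0613
gripper_force: 0.0
at [ 0.4647 -0.3064  0.2218] [-180.    -0.2 -161.8]
(0.464, -0.3075, 0.144, -162) d [0.007, -0.008, 0.778] r [-0.0, -0.002, 0.002]
```

```bash

python3 -m creep '[{"grip":0.3,"delta_pos":[0,-0.01,0.2],"rotation":[0,0,0]},{"grip":0.3,"delta_pos":[0,-0.01,0.4],"rotation":[0,0,0]},{"grip":0.3,"delta_pos":[0,-0.01,0.6],"rotation":[0,0,0]},{"grip":0.3,"delta_pos":[0,-0.01,0.77],"rotation":[0,0,0]},{"grip":0.3,"delta_pos":[0,-0.01,0.77],"rotation":[0,0,0]}]'
python3 -m creep '[{"grip":1,"delta_pos":[0,0,0],"rotation":[0,0,0]},{"grip":1,"delta_pos":[0,0,0],"rotation":[0,0,0]},{"grip":1,"delta_pos":[0,0,0],"rotation":[0,0,0]},{"grip":1,"delta_pos":[0,0,0],"rotation":[0,0,0]},{"grip":1,"delta_pos":[0,0,0],"rotation":[0,0,0]}]'
python3 -m creep '[{"grip":1,"delta_pos":[0,0,0],"rotation":[0,0,0]},{"grip":1,"delta_pos":[0,0,0],"rotation":[0,0,0]},{"grip":1,"delta_pos":[0,0,0],"rotation":[0,0,0]}]'
python3 -c "
from h import *
plan([(.455,-.3455,.17,-162)])"
```

```text
clock: 53.65
tool_pos: [0.4648, -0.3072, 0.1447]
orientation: [-180.0, -0.2, -161.8]
force: [-0.2, 0.5, -0.7]
opening: 0.0616
gripper_force: 0.0
clock: 54.15
tool_pos: [0.4647, -0.3085, 0.1445]
orientation: [-180.0, -0.1, -161.9]
force: [0.0, -0.5, -0.9]
opening: 0.0268
gripper_force: 0.0
clock: 54.45
tool_pos: [0.4644, -0.3082, 0.144]
orientation: [180.0, -0.2, -161.9]
force: [-0.0, 1.6, 1.7]
opening: 0.0107
gripper_force: 30.0
at [ 0.4644 -0.3082  0.144 ] [ 180.    -0.2 -161.9]
(0.455, -0.3455, 0.17, -162) d [0.205, -0.325, -0.259] r [0.0, -0.002, 0.001]
```

```bash

python3 -m creep '[{"grip":1,"delta_pos":[0,0,-0.07],"rotation":[0,0,0]},{"grip":1,"delta_pos":[0,0,-0.15],"rotation":[0,0,0]},{"grip":1,"delta_pos":[0.04,-0.06,-0.2],"rotation":[0,0,0]},{"grip":1,"delta_pos":[0.1,-0.15,-0.2],"rotation":[0,0,0]},{"grip":1,"delta_pos":[0.16,-0.25,-0.2],"rotation":[0,0,0]}]'
python3 -m creep '[{"grip":1,"delta_pos":[0.04,-0.07,0],"rotation":[0,0,0]},{"grip":1,"delta_pos":[0.045,-0.08,0],"rotation":[0,0,0]},{"grip":1,"delta_pos":[0.045,-0.08,0.05],"rotation":[0,0,0]},{"grip":1,"delta_pos":[0.045,-0.08,0.1],"rotation":[0,0,0]},{"grip":1,"delta_pos":[0.045,-0.08,0.15],"rotation":[0,0,0]}]'
python3 -m creep '[{"grip":1,"delta_pos":[0,0,0.01],"rotation":[0,0,0]},{"grip":1,"delta_pos":[0,0,0.02],"rotation":[0,0,0]},{"grip":1,"delta_pos":[0,0,0.03],"rotation":[0,0,0]},{"grip":1,"delta_pos":[0,0,0.03],"rotation":[0,0,0]}]'
```

```text
clock: 54.95
tool_pos: [0.4568, -0.338, 0.1642]
orientation: [-180.0, -0.2, -161.9]
force: [-0.2, 0.5, -5.4]
opening: 0.0108
gripper_force: 30.0
clock: 55.45
tool_pos: [0.4551, -0.3458, 0.1484]
orientation: [180.0, -0.2, -161.9]
force: [-0.4, 0.9, -5.2]
opening: 0.0104
gripper_force: 30.0
clock: 55.85
tool_pos: [0.4554, -0.3461, 0.1461]
orientation: [-180.0, -0.2, -161.9]
force: [-0.3, -0.1, -5.0]
opening: 0.011
gripper_force: 30.0
```

```bash

python3 -m creep '[{"grip":1,"delta_pos":[0,0,0.01],"rotation":[0,0,0]},{"grip":1,"delta_pos":[0,0,0.015],"rotation":[0,0,0]},{"grip":1,"delta_pos":[0,0,0.015],"rotation":[0,0,0]}]'
python3 -m creep '[{"grip":1,"delta_pos":[0,0,0.008],"rotation":[0,0,0]},{"grip":1,"delta_pos":[0,0,0.008],"rotation":[0,0,0]},{"grip":1,"delta_pos":[0,0,0.008],"rotation":[0,0,0]}]'
```

```text
clock: 56.15
tool_pos: [0.4552, -0.3461, 0.1446]
orientation: [-180.0, -0.2, -161.9]
force: [0.4, 0.3, -5.0]
opening: 0.0108
gripper_force: 30.0
clock: 56.45
tool_pos: [0.4553, -0.3462, 0.144]
orientation: [-180.0, -0.2, -161.9]
force: [0.3, 1.1, -3.4]
opening: 0.0112
gripper_force: 30.0
```

```bash

python3 -m creep '[{"grip":1,"delta_pos":[0,0,0.006],"rotation":[0,0,0]},{"grip":1,"delta_pos":[0,0,0.006],"rotation":[0,0,0]}]'
python3 -m creep '[{"grip":0.4,"delta_pos":[0,0,0],"rotation":[0,0,0]},{"grip":0.4,"delta_pos":[0,0,0],"rotation":[0,0,0]},{"grip":0.4,"delta_pos":[0,0,0],"rotation":[0,0,0]},{"grip":0.4,"delta_pos":[0,0,0],"rotation":[0,0,0]},{"grip":0.4,"delta_pos":[0,0,-0.2],"rotation":[0,0,0]}]'
python3 -m creep '[{"grip":0.3,"delta_pos":[0,0,-0.4],"rotation":[0,0,0]},{"grip":0.3,"delta_pos":[0,0,-0.8],"rotation":[0,0,0]},{"grip":0.3,"delta_pos":[0,0,-1],"rotation":[0,0,0]}]' >/dev/null
python3 -m creep '[{"grip":0.3,"delta_pos":[0,0.4,-0.1],"rotation":[0,0,0]},{"grip":0.3,"delta_pos":[-0.2,0.9,-0.5],"rotation":[0,0,0]},{"grip":0.3,"delta_pos":[-0.2,1,-0.6],"rotation":[0,0,0]},{"grip":0.3,"delta_pos":[-0.2,1,-0.6],"rotation":[0,0,0]}]'
cat > chk.py <<'E'
from h import *
E=[]
for n in('side','scene'):
    s=ctrl.snapshot(n);x=proj(s,[[.4545,-.3455,.141]])[0].astype(int);g=cv2.GaussianBlur(cv2.cvtColor(s['color'],cv2.COLOR_RGB2GRAY),(3,3),0);m=np.zeros_like(g);sl=(slice(x[1]-22,x[1]+22),slice(x[0]-20,x[0]+20));m[sl]=(g<62)[sl]
    k,l,st,ce=cv2.connectedComponentsWithStats(m.astype(np.uint8));i=1+st[1:,4].argmax();p=np.argwhere(l==i)[:,::-1].astype(float)
    c=p.mean(0);print(n,x,c,st[i],onz(s,c,.141).round(4));E.append((c,s))
(c1,s1),(c2,s2)=E;o1,d1=ray(s1,c1);o2,d2=ray(s2,c2);k=np.linalg.lstsq(np.stack([d1,-d2],1),o2-o1,rcond=None)[0];print('handle',o1+k[0]*d1,o2+k[1]*d2)
E
python3 chk.py; python3 ball.py
```

```text
clock: 56.65
tool_pos: [0.4555, -0.3463, 0.1439]
orientation: [-179.9, -0.1, -161.9]
force: [-2.1, 2.4, 3.5]
opening: 0.0107
gripper_force: 30.0
clock: 57.15
tool_pos: [0.4539, -0.3455, 0.161]
orientation: [179.8, -0.4, -161.9]
force: [0.4, -0.3, -0.6]
opening: 0.0455
gripper_force: 0.0
clock: 57.85
tool_pos: [0.4448, -0.2432, 0.3269]
orientation: [-179.8, 0.2, -161.8]
force: [-0.5, -0.5, 0.0]
opening: 0.0615
gripper_force: 0.0
side [403 381] [403.36538462 381.4       ] [393 365  21  32 260] [ 0.4555 -0.3453  0.141 ]
scene [154 237] [154.48333333 237.35      ] [150 231  11  14  60] [ 0.4516 -0.3459  0.141 ]
handle [ 0.45458133 -0.34579449  0.14272581] [ 0.45452109 -0.34552881  0.1427748 ]
55 69 []
65 69 []
75 69 [([337.4, 242.7], [8, 8, 38])]
along -0.013359629842540474
```

```bash
python3 -c "
from plant import ctrl
print(ctrl.close_job())"
```

```text
the job is handed in; nothing more can be done
None
```

The job is handed in, but `close_job()` returned no verdict: stamp and ink pad are in the tray, all three lids are in their pockets, the lever measures fully over, and the pot is centred on the trivet (it was knocked 39 mm off after I first placed it, so I re-placed it after the lever was pushed).

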